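# Hold a pen probe on the marked spot of a reference plate

## Task

Get ready to check the pen probe against its reference plate: lower the yellow plate edgewise into the slot of the dark steel holder, mark upward and fully home, and let go of it. Then take the white probe out of its stand and hold it upright with its red tip on the plate's red-ringed mark, pressed gently so that the sprung tip is about half way in. Finish while still holding the probe there in the gripper, and leave the ring gauge, the micrometer and the turned bush where they are.

Things in the scene. Friction and masses are not known exactly. Their poses are not given: they have to be found in the camera images.
- plate: Loose yellow coated reference plate, a flat block 14 mm (its x) by 64 mm (its y) by 50 mm high (its z), 0.25 kg; origin at the centre of its underside, which is the 14 x 64 mm edge it stands on at the start. The upper edge bears the mark. Grip it across the 14 mm. It fits the holder either way round.
- plate_spot (a point): Centre of the mark, a white dot in a red disc 11 mm across, on the plate's flat upper edge (14 mm wide): 16 mm from the plate's middle toward its +y end, 50 mm above its underside.
- holder: Fixed dark steel holder block, 60 mm (its x) x 110 mm (its y) x 30 mm high; origin at the centre of its underside. In the middle of its top is a closed-ended slot 17 mm wide (its x) by 67 mm long (its y) and 20 mm deep, with a 4 mm bevel round the mouth; a plate fully home stands with its underside 10 mm above the holder's origin and its upper edge 60 mm above it.
- stand: Fixed grey stand block, 70 x 70 mm and 50 mm high; origin at the centre of its underside. A round upright hole 16 mm in diameter, 45 mm deep, in the middle of its top takes the probe's nose.
- probe: Loose white pen probe, 0.12 kg, upright in the stand, nose down. Square body 22 x 22 mm (sides along its x and y), 80 mm long plus 2 mm cap, thin blue line near the top; grip across two flats. Origin: centre of the body's lower end, a shoulder resting on the stand's top; z up the probe. Below it: steel nose 13 mm thick, 25 mm long, then the sprung tip, 12 mm more when free. Lift 40 mm to clear the hole.
- probe_tip (a point): Lowest point of the probe's red ball tip (6 mm in diameter); on the probe's axis, 37 mm below the probe's origin when free.
- probe_plunger (a joint): Travel of the sprung tip into the nose, in m: 0 free, 0.010 fully in. The spring takes about 1 N to start and 0.6 N per mm after that (4 N half way, 7 N fully in).
- ring_gauge: Steel setting ring, 46 mm in diameter, 16 mm high, lying loose on the bench; bystander. Origin at the centre of its underside.
- micrometer_1: Outside micrometer, 61 x 193 x 25 mm, lying loose on the bench, long side along its y; bystander. Origin at the centre of its underside.
- bush_1: Turned aluminium bush, flange 38 mm in diameter, 22 mm high, standing loose on the bench; bystander. Origin at the centre of its underside.
Mind the look-alikes: they are no part of the job. What is shaped like the probe but turquoise is not meant. There is more than one size of the holder; the job needs the smaller.

How it is judged:
On the way, in this order (a step that is already met when the one before it is completed fails the run):
1. the plate stands fully home in the holder's slot, released (z of plate in the frame of holder below 0.013 m and x of plate in the frame of holder between -0.004 and 0.004 m and y of plate in the frame of holder between -0.006 and 0.006 m and angle between plate's own z axis and vertical below 0.1 rad and contact force between the fingers and plate below 0.05 N), for 0.2 s.
2. the probe is lifted clear of its stand (height (world z) of probe above 0.09 m and contact force between probe and stand below 0.05 N and contact force between the fingers and probe above 1 N), for 0.2 s.
At the end, for the whole second after the job is handed in: Plate let go in the slot: within 3 mm of its floor, 4 mm across, 6 mm along, 0.1 rad of upright. Probe held still in the gripper, 0.14 rad of upright, tip within 5 mm sideways of the mark, 2 to 8 mm of its 10 mm pressed in, 1 to 10 N on the plate, clear of holder and stand (all of step 1 and horizontal distance between probe_tip and plate_spot below 0.005 m and angle between probe's own z axis and vertical below 0.14 rad and height (world z) of probe_tip above 0.05 m and value of joint probe_plunger between 0.002 and 0.008 m and contact force between probe and plate between 1 and 10 N and contact force between the fingers and probe above 1 N and contact force between probe and holder below 0.05 N and contact force between probe and stand below 0.05 N and linear speed of probe below 0.02 m/s); the arm keeps its last pose, push and grip.
It fails at once if the probe is pushed hard against the plate (over 18 N) (contact force between probe and plate above 18 N).
It fails at once if the ring gauge is displaced by more than 25 mm (distance of ring_gauge from where it was at the start of the episode above 0.025 m).
It fails at once if the micrometer is displaced by more than 25 mm (distance of micrometer_1 from where it was at the start of the episode above 0.025 m).
It fails at once if the bush is displaced by more than 25 mm (distance of bush_1 from where it was at the start of the episode above 0.025 m).
It also fails if it takes over 64 s, if anything falls off the work surface, if the arm or the gripper's body presses on something with over 40 N, if the wrist force passes 120 N, or if a joint passes its speed limit or range.

## Robot

A 6-joint arm with a two-finger parallel gripper is mounted at the origin on the work surface; the furniture and walls round the work are solid. World frame = base frame: x ahead of the robot, y to its left, z up, the work surface at z = 0. Lengths are in m, angles in rad, forces in N, time in s.
With the tool pointing down it reaches from about 0.35 to 0.775 m from the base axis. Payload 7.3 kg.
Tool frame: the origin (TCP) lies at the very end of the fingers, on their centre line; the grasp point (between the pads) lies 19 mm behind it; x points along the fingers, y is the direction in which the jaws open and shut, and the axes are right-handed (so a half turn about x gives the same grasp; the last joint's range is limited). The gripper opens to 92 mm and grips with 3 to 60 N. Pads are 19 mm wide; open, the fingers measure 130 mm over their backs; the gripper's body (75 mm by 190 mm) begins 47 mm behind the grasp point.
Start: joints at [-1.355, 0.342, 1.524, -0, 1.275, -0.146], TCP at [0.186, -0.491, 0.227] pointing down, gripper open.
Joint ranges: [-2.53, 2.53], [-0.77, 2.02], [0.04, 2.7], [-1, 4.14], [0.28, 2.66], [-3.11, 3.11]. Speed limits (rad/s): [2.57, 2.57, 3.14, 3.14, 3.14, 3.14].

## Interface

Orientations are given as [roll, pitch, yaw] about the fixed x, y, z axes, in that order (R = Rz(yaw) Ry(pitch) Rx(roll)).
In Python, from cell import observe, vision, job gives the robot as it stands.
- The arm moves only by the tool send_rows, never from a script. Its argument "motion" is a list of rows, each an object with "hand": the opening, from -1 (shut) to 1 (fully open), so that 0 is half open; "slide": the shift along the tool's x, y, z in mm, a list of three; "spin": the turn about the tool's x in rad. In form: [{"hand": hand, "slide": [tx, ty, tz], "spin": spin}, ...]. A call has 1 to 8 rows; each row shifts and turns the pose as measured when the row begins, along the tool's axes as they then stand; what a row does not reach is not made up. A row lasts 1/10 s, in which the tool goes at most 50 mm and 8.59 degrees, less where a joint would pass 70% of its speed; a pose out of reach is approached as far as the arm can. A call with a gripper value outside its range is refused whole. The fingers move at their own pace and stop on an object; "grip_force" is the grip in N (left out, the last holds). Time passes only in rows, so rows that do not move let the fingers close. It gives the time, the measured TCP pose, the force and the opening at its end, in the units of the state.
- observe(): the state, without advancing time (a new reading comes with each control period).
- vision.read_camera(name): name is "scene" or "top" or "wrist"; returns a dict with "pixels" (480x640x3 uint8, blue, green, red), "range_z" (480x640 float32, m along the optical axis (not along the pixel's ray), 0 where there is no reading), "fx", "fy", "cx", "cy" (pixels), "distortion" ([k1, k2, p1, p2, k3] as OpenCV has them; the pictures are not rectified), "world_from_camera" (4x4, takes a point from camera to world coordinates); the wrist camera has in their place "T_tool_cam" (4x4, takes a point from camera to tool coordinates, whose origin is the TCP and whose axes are the tool frame's). Camera axes: x right, y down, z forward; pixel columns grow to the right and rows downward; lengths in m; the calibration is good to about 2 mm. A picture is of the moment at which its call begins: read the wrist's pose just before it.
- job.hand_in(): hands the job in, once; it reports no verdict.
Trained networks look in a picture, given as the dict that the camera call returned (one of the last four; its "shot" number tells which), for a name from the list of things; names that differ only in an ending like _2 or _b are one class to them, and where a whole thing is asked for, a point or a joint stands for the part that bears it (a point fixed in the world has none). Each returns a list of dicts, best first, with "conf" (0 to 1); they miss things now and then, are a little off and sometimes report something else, mostly with a low value. They report only what shows in the picture. A call takes as long as a camera call. They do not tell look-alikes from the thing itself.
- vision.search_frame(picture, thing): "uv" ([column, row] in pixels, amid what is visible of it).
- vision.cut_out(picture, thing): "mask" (480x640 bool, what is visible of it) and "uv" ([column, row] in pixels, amid what is visible of it).
The state is a dict: "time": time; "qpos": joint angles; "qvel": joint speeds; "joint_efforts": joint torques, N m; "tool_pos": TCP position; "tool_rot": TCP orientation; "contact_force": force on the tool from outside, world axes, zero at the start; "torque": the same for the moment, N m; "opening": finger opening in m.
Only numpy, scipy, OpenCV 4.12 (cv2) and the standard library are available. Lean on these libraries where they do the work, as an engineer would, in place of code of your own. Each camera call takes 0.05 s, during which the arm holds its last target.

## Working session

There is one attempt and no reset: what is moved stays moved. The work goes in short steps, Python scripts to look and compute and a tool call to move; the robot and the scene stay as the last step left them, time stands still between calls to the robot, and variables do not carry over. Pictures are saved under pics/ and viewed, and the job is handed in when it is done.

Besides the shell and the picture viewer there is one more tool, called after "Call:" as a command line: name --argument value ..., lists and objects as JSON in quotes. send_rows: Moves the arm, as the interface text tells. Its arguments: {"type":"object","properties":{"motion":{"type":"array","items":{"type":"object","properties":{"hand":{"type":"number"},"slide":{"type":"array","items":{"type":"number"}},"spin":{"type":"number"}}}},"grip_force":{"type":"number"}},"required":["motion"]}

```bash
ls; mkdir -p pics; cat > h.py <<'E'
import numpy as np, cv2
from cell import observe, vision, job
from scipy.spatial.transform import Rotation as R
def state():
    s=observe(); return s
def Ttool(s):
    T=np.eye(4); T[:3,:3]=R.from_euler('xyz',s['tool_rot']).as_matrix(); T[:3,3]=s['tool_pos']; return T
def cam(name):
    s=observe(); p=vision.read_camera(name)
    p['W']=Ttool(s)@np.array(p['T_tool_cam']) if name=='wrist' else np.array(p['world_from_camera'])
    return p
def K(p): return np.array([[p['fx'],0,p['cx']],[0,p['fy'],p['cy']],[0,0,1.]]),np.array(p['distortion'],float)
def ray(p,uv):
    k,d=K(p); n=cv2.undistortPoints(np.array(uv,float).reshape(-1,1,2),k,d).reshape(-1,2)
    v=np.c_[n,np.ones(len(n))]@p['W'][:3,:3].T
    return p['W'][:3,3],v
def at_z(p,uv,z):
    o,v=ray(p,uv); return o+v*((z-o[2])/v[:,2:3])
def pts(p,mask):
    r,c=np.where(mask&(p['range_z']>0)); z=p['range_z'][r,c]
    o,v=ray(p,np.c_[c,r]); return o+v*z[:,None]
def proj(p,X):
    k,d=K(p); Wi=np.linalg.inv(p['W']); rv=cv2.Rodrigues(Wi[:3,:3])[0]
    return cv2.projectPoints(np.array(X,float).reshape(-1,1,3),rv,Wi[:3,3],k,d)[0].reshape(-1,2)
E
cat > a.py <<'E'
from h import *
s=observe(); print(s)
for n in ['top','scene','wrist']:
    p=cam(n); cv2.imwrite(f'pics/{n}0.png',p['pixels']); print(n,p['W'].round(3).tolist(),p['fx'],p['distortion'])
    if n=='wrist': print(np.array(p['T_tool_cam']).round(3).tolist())
    for t in ['plate','holder','stand','probe','ring_gauge','micrometer_1','bush_1','plate_spot']:
        for d in vision.cut_out(p,t):
            P=pts(p,d['mask']); 
            print(' ',t,round(d['conf'],2),np.round(d['uv']), d['mask'].sum(), P.mean(0).round(3) if len(P) else None, np.percentile(P,98,axis=0).round(3) if len(P) else '')
E
python3 a.py
```

```text
pics
{'time': 0.0, 'qpos': array([-1.35499931e+00,  3.42685661e-01,  1.52504846e+00, -4.14444076e-05,
        1.27540482e+00, -1.45997904e-01]), 'qvel': array([-1.53662648e-03,  1.02432382e-04,  2.42787215e-05, -1.51302855e-03,
        9.64958960e-05,  1.00361369e-04]), 'joint_efforts': array([-5.09159254e-04, -4.31247103e+01, -2.44223571e+01,  7.17753265e-02,
        5.59368299e-02, -1.26275868e-04]), 'tool_pos': array([ 0.18574329, -0.49058854,  0.22605323]), 'tool_rot': array([-1.69117031,  1.56924953,  1.81222936]), 'contact_force': array([-0.59078014, -0.28795037, -0.08668034]), 'torque': array([-0.03066799, -0.00688314,  0.02804693]), 'opening': 0.09140477889247034}
top [[-0.022, -0.991, 0.131, 0.306], [-1.0, 0.021, -0.012, 0.073], [0.009, -0.132, -0.991, 1.432], [0.0, 0.0, 0.0, 1.0]] 552.5626507036027 [-0.11597867  0.          0.          0.          0.        ]
  plate 0.6 [358. 255.] 187 [ 0.461 -0.036  0.042] [ 0.472 -0.005  0.054]
  holder 0.74 [319. 304.] 1851 [0.34  0.064 0.035] [0.379 0.133 0.046]
  holder 0.62 [268. 238.] 990 [0.509 0.197 0.027] [0.539 0.25  0.036]
  s
[... 935 characters left out ...]
.12 ]
  probe 0.83 [378. 140.] 423 [ 0.492 -0.215  0.091] [ 0.539 -0.2    0.134]
  ring_gauge 0.97 [209. 326.] 515 [0.61  0.286 0.013] [0.634 0.307 0.02 ]
  micrometer_1 0.98 [270. 381.] 461 [0.456 0.335 0.021] [0.482 0.376 0.026]
  bush_1 0.58 [313. 167.] 233 [ 0.614 -0.146  0.012] [ 0.63  -0.13   0.024]
  plate_spot 0.71 [355. 225.] 431 [ 0.461 -0.031  0.036] [ 0.475 -0.003  0.053]
wrist [[0.354, -0.893, -0.277, 0.262], [-0.935, -0.338, -0.106, -0.463], [0.001, 0.297, -0.955, 0.384], [0.0, 0.0, 0.0, 1.0]] 388.8944059533048 [0.00660067 0.         0.         0.         0.        ]
[[-0.001, -0.297, 0.955, -0.157], [1.0, -0.0, 0.001, 0.001], [-0.0, 0.955, 0.297, -0.081], [0.0, 0.0, 0.0, 1.0]]
```

View pics/top0.png

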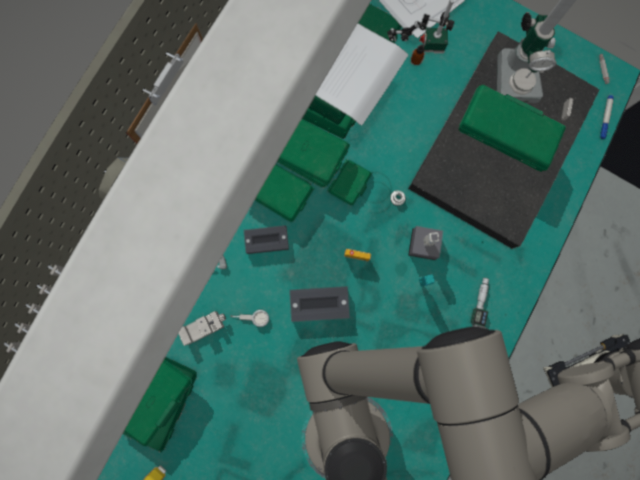

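View pics/scene0.png

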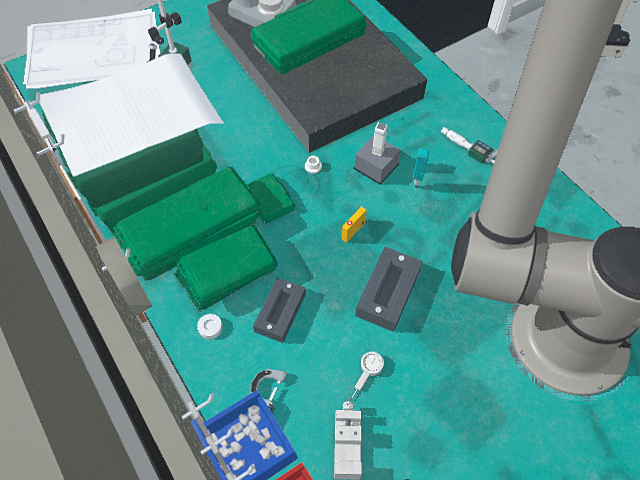

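```bash
cat > b.py <<'E'
import cv2,numpy as np
a=cv2.imread('pics/scene0.png'); b=cv2.imread('pics/top0.png')
x=cv2.resize(a[90:350,190:460],None,fx=2.2,fy=2.2,interpolation=cv2.INTER_CUBIC); cv2.imwrite('pics/scene0c.png',x)
x=cv2.resize(b[170:350,230:470],None,fx=3,fy=3,interpolation=cv2.INTER_CUBIC); cv2.imwrite('pics/top0c.png',x)
E
python3 b.py
```

```text
(no output)
```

View pics/scene0c.png

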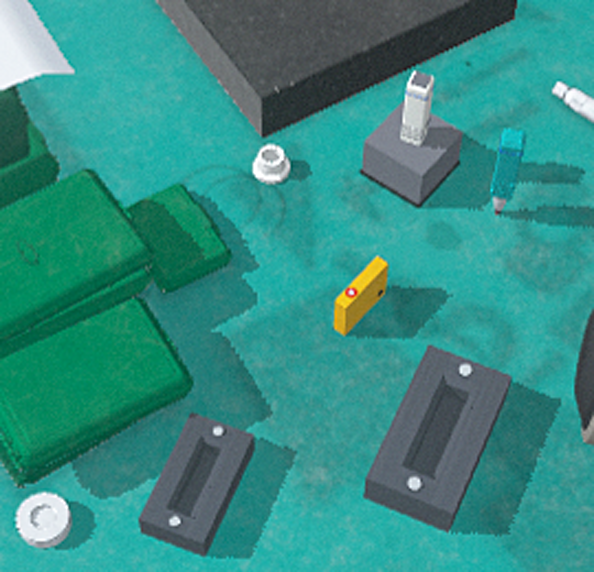

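View pics/top0c.png

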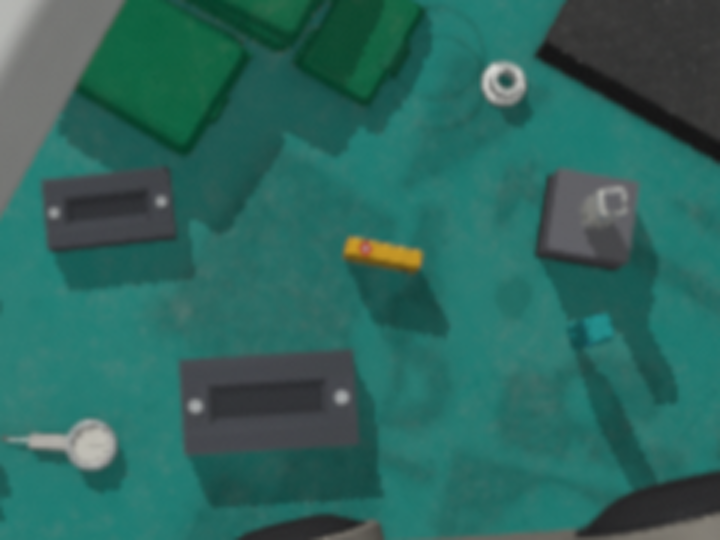

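Two holders show up: scene px (279,309), the smaller footprint, and (387,288), the larger. I want the smaller one, near (0.507, 0.20). There are two probe shapes: the white one in the grey stand at scene (378,140), which is the one meant, and a turquoise one at (419,162), a look-alike. The enlarged crop confirms both. The plate is at scene (353,225), with its mark toward world +y.

```bash
cat >> h.py <<'E'
def plan(xyz,yaw_y,maxmm=45,maxspin=0.14,s=None):
    """rows to bring TCP to xyz with tool y at world angle yaw_y (mod pi not applied), tool assumed vertical"""
    s=s or observe(); T=Ttool(s); Rm=T[:3,:3]; pos=T[:3,3]
    cur=np.arctan2(Rm[1,1],Rm[0,1]); d=(yaw_y-cur+np.pi)%(2*np.pi)-np.pi
    # positive spin about tool x (down) reduces world angle
    spin=-d; dx=np.array(xyz)-pos
    n=max(1,int(np.ceil(np.linalg.norm(dx)/1000**0/ (maxmm/1000))),int(np.ceil(abs(spin)/maxspin)))
    print('cur',pos.round(4),'yaw',round(cur,3),'tilt',np.arccos(-Rm[2,0]).round(4),'n',n)
    for i in range(n):
        Ri=Rm@R.from_rotvec([spin*i/n,0,0]).as_matrix()
        print((Ri.T@dx/n*1000).round(1).tolist(), round(spin/n,3))
E
cat > c.py <<'E'
from h import *
p=cam('scene')
for t in ['plate','holder']:
    for d in vision.cut_out(p,t):
        P=pts(p,d['mask']); zt=np.percentile(P[:,2],95); Q=P[P[:,2]>zt-0.008]
        r=cv2.minAreaRect((Q[:,:2]*1000).astype(np.float32)); print(t,zt.round(4),r)
P=pts(p,np.ones((480,640),bool)); 
g=(p['pixels'][...,1].astype(int)-p['pixels'][...,2]>60)
# occupancy heights around holder
q=P[(P[:,0]>.3)&(P[:,0]<.8)&(P[:,1]>-.3)&(P[:,1]<.4)]
for x in np.arange(.35,.8,.03):
    print(round(x,2),[int(1000*np.percentile(v,95)) if len(v:=q[(abs(q[:,0]-x)<.015)&(abs(q[:,1]-y)<.015)][:,2])>3 else -1 for y in np.arange(-.27,.4,.03)])
plan([0.44,-0.09,0.27],-0.2)
E
python3 c.py
```

```text
plate 0.0522 ((463.55548095703125, -33.38678741455078), (64.47441864013672, 16.671567916870117), 75.16227722167969)
holder 0.033 ((508.5773620605469, 198.13302612304688), (60.401363372802734, 112.85030364990234), 4.493264198303223)
holder 0.0427 ((340.96246337890625, 64.20020294189453), (80.04718780517578, 150.16326904296875), 2.1471400260925293)
0.35 [3, 2, 3, 3, 3, 2, 3, 3, 3, 43, 41, 42, 41, 43, 39, 3, 3, 3, 3, 3, 3, 3, 3]
0.38 [3, 3, 118, 114, 3, 2, 3, 3, 3, 42, 42, 42, 42, 42, 37, 3, 3, 3, 3, 3, 3, 3, 3]
0.41 [3, 3, 116, 108, 3, 3, 3, 3, 2, 3, 2, 2, 2, 3, 2, 3, 3, 3, 3, 3, 3, 3, 3]
0.44 [2, 48, 36, 3, 3, 3, 2, 47, 6, 3, 3, 3, 3, 2, 3, 3, 3, 2, 3, 18, 17, 24, 26]
0.47 [2, 52, 127, 51, 3, 3, 3, 52, 52, 50, 3, 3, 3, 2, 26, 29, 31, 31, 2, 17, 21, 21, -1]
0.5 [-1, 89, 132, 51, 3, 3, 3, 3, 3, 3, 3, 2, 3, 3, 33, 32, 32, 33, 3, 3, 3, 4, 3]
0.53 [4, 51, 53, 50, 2, 3, 3, 3, 3, 3, 3, 3, 3, 3, 33, 33, 32, 32, 5, 3, 3, 3, 3]
0.56 [56, 4, 3, 2, 4, 3, 3, 3, 3, 3, 3, 3, 3, 62, 63, 52, 3, 3, 3, 3, 3, 3, 3]
0.59 [72, 67, 3, 2, 16, 4, 3, 2, 20, 13, 3, 4, 61, 66, 66, 65, 62, 3, 17, 18, 3, 3, 4]
0.6
[... 327 characters left out ...]
 84, 84, 84, 83, 80, 68, 55, 3, 3, 555, 618, 534]
0.74 [73, 71, 3, 3, 3, 3, 2, 3, 74, 84, 84, 85, 84, 84, 85, 85, 83, 79, 3, 556, 580, -1, 523]
0.77 [72, 65, 4, 3, 3, 3, 3, 178, 190, 173, 161, 84, 84, 84, 85, 85, 84, 83, 76, 551, 573, 496, 504]
0.8 [71, 3, 4, 2, 3, 3, 3, 181, 190, 191, 178, 131, 84, 84, 84, 85, 84, 84, 71, 543, -1, 478, -1]
cur [ 0.1859 -0.491   0.2267] yaw -1.209 tilt 0.0001 n 11
[-3.9, -25.9, -34.5] -0.092
[-3.9, -22.6, -36.7] -0.092
[-3.9, -19.2, -38.7] -0.092
[-3.9, -15.6, -40.3] -0.092
[-3.9, -11.8, -41.5] -0.092
[-3.9, -8.0, -42.4] -0.092
[-3.9, -4.0, -43.0] -0.092
[-3.9, -0.1, -43.2] -0.092
[-3.9, 3.9, -43.0] -0.092
[-3.9, 7.8, -42.5] -0.092
[-3.9, 11.6, -41.6] -0.092
```

Call:
send_rows --motion '[{"hand": 1, "slide": [-4, -26, -34.5], "spin": -0.092}, {"hand": 1, "slide": [-4, -22.5, -36.5], "spin": -0.092}, {"hand": 1, "slide": [-4, -19, -38.5], "spin": -0.092}, {"hand": 1, "slide": [-4, -15.5, -40], "spin": -0.092}, {"hand": 1, "slide": [-4, -12, -41.5], "spin": -0.092}, {"hand": 1, "slide": [-4, -8, -42.5], "spin": -0.092}, {"hand": 1, "slide": [-4, -4, -43], "spin": -0.092}, {"hand": 1, "slide": [-4, 0, -43], "spin": -0.092}]'

```text
time: 2.3
tool_pos: [0.3706, -0.1922, 0.2589]
tool_rot: [1.103, 1.568, -0.923]
contact_force: [0.6, -0.6, -0.6]
opening: 0.0915
```

```bash
python3 -c "
from h import *
plan([0.44,-0.09,0.27],-0.2)"
```

```text
cur [ 0.3706 -0.1922  0.2589] yaw -0.455 tilt 0.0025 n 3
[-3.7, 5.8, -40.8] -0.085
[-3.7, 9.2, -40.1] -0.085
[-3.7, 12.6, -39.2] -0.085
```

Call:
send_rows --motion '[{"hand": 1, "slide": [-4, 6, -41], "spin": -0.085}, {"hand": 1, "slide": [-4, 9, -40], "spin": -0.085}, {"hand": 1, "slide": [-4, 12.5, -39], "spin": -0.085}, {"hand": 1, "slide": [0, 0, 0], "spin": 0}]'

```text
time: 2.7
tool_pos: [0.4434, -0.0811, 0.2727]
tool_rot: [1.372, 1.565, -0.38]
contact_force: [-0.6, -0.5, 1.8]
opening: 0.0921
```

```bash
cat > d.py <<'E'
from h import *
import sys
p=cam('wrist'); cv2.imwrite(f'pics/{sys.argv[1]}.png',p['pixels'])
s=observe(); print(s['tool_pos'],s['tool_rot'])
for t in sys.argv[2:]:
    for d in vision.cut_out(p,t):
        P=pts(p,d['mask']); 
        if not len(P): print(t,'no pts'); continue
        zt=np.percentile(P[:,2],90); Q=P[abs(P[:,2]-zt)<0.006]
        r=cv2.minAreaRect((Q[:,:2]*1000).astype(np.float32)); print(t,round(d['conf'],2),np.round(d['uv']),zt.round(4),np.median(Q[:,2]).round(4),np.round(r[0],1),np.round(r[1],1),round(r[2],1))
E
python3 d.py w1 plate plate_spot holder
```

```text
[ 0.44235219 -0.08264064  0.27239779] [ 1.12933157  1.56558652 -0.62547844]
plate 0.65 [321. 148.] 0.0501 0.0491 [465.  -37.5] [63.5 13.8] 77.3
plate_spot 0.61 [322. 150.] 0.0501 0.0491 [465.1 -37.5] [63.5 14. ] 77.3
holder 0.73 [175.  69.] 0.0398 0.0387 [342.2  57.7] [ 81.4 137. ] 2.1
```

View pics/w1.png

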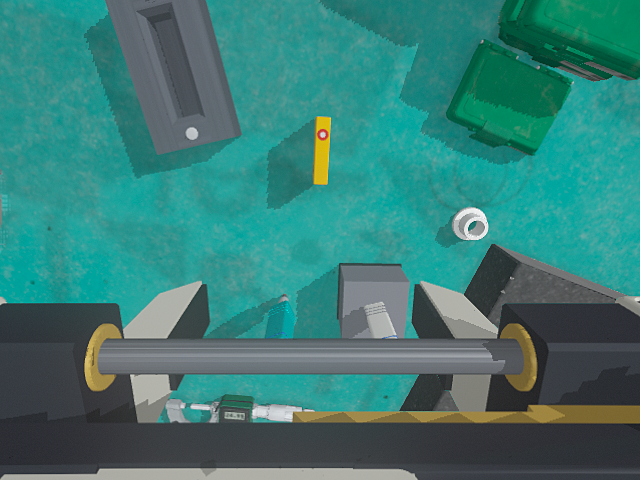

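```bash
python3 d.py w2 plate; cat > e.py <<'E'
from h import *
p=cam('wrist'); im=p['pixels'].astype(int)
m=(im[...,2]>150)&(im[...,1]>110)&(im[...,0]<80)|((im[...,2]-im[...,1]>90))
m[:100]&=True; m[260:]=False; m[:,:250]=False; m[:,400:]=False
r,c=np.where(m); uv=np.c_[c,r].astype(np.float32); rect=cv2.minAreaRect(uv); b=cv2.boxPoints(rect); print(rect)
W=at_z(p,b,0.05); print(W.round(4)); print(W.mean(0))
E
python3 e.py; python3 -c "
from h import *
plan([0.4645,-0.037,0.14],-0.222)"
```

```text
[ 0.44088004 -0.08560381  0.2720277 ] [ 0.93077742  1.56637739 -0.83085064]
plate 0.55 [320. 144.] 0.0501 0.0492 [465.1 -37.6] [63.6 14. ] 77.3
((322.979248046875, 144.47735595703125), (14.768655776977539, 67.58831787109375), 2.4895529747009277)
[[ 0.4506 -0.0659  0.05  ]
 [ 0.465  -0.005   0.05  ]
 [ 0.4783 -0.0081  0.05  ]
 [ 0.4646 -0.0693  0.05  ]]
[ 0.46464142 -0.03708365  0.05      ]
cur [ 0.4409 -0.0857  0.2721] yaw -0.191 tilt 0.0045 n 4
[33.0, 3.3, -13.2] 0.008
[33.0, 3.2, -13.2] 0.008
[33.0, 3.1, -13.2] 0.008
[33.0, 3.0, -13.2] 0.008
```

Call:
send_rows --motion '[{"hand": 1, "slide": [33, 3, -13], "spin": 0.008}, {"hand": 1, "slide": [33, 3, -13], "spin": 0.008}, {"hand": 1, "slide": [33, 3, -13], "spin": 0.008}, {"hand": 1, "slide": [33, 3, -13], "spin": 0.008}, {"hand": 0.2, "slide": [0, 0, 0], "spin": 0}, {"hand": 0.2, "slide": [0, 0, 0], "spin": 0}]'

```text
time: 3.65
tool_pos: [0.4647, -0.0436, 0.1382]
tool_rot: [1.145, 1.56, -0.664]
contact_force: [0.2, -0.4, -0.1]
opening: 0.0804
```

```bash
python3 d.py w3 plate; python3 -c "
from h import *
plan([0.4645,-0.037,0.027],-0.222)"
```

```text
[ 0.46451317 -0.04364734  0.13827594] [ 1.14619915  1.56034619 -0.66291315]
plate 0.88 [308. 224.] 0.05 0.0491 [465.  -37.3] [63.9 13.9] 76.7
cur [ 0.4649 -0.0437  0.1388] yaw -0.238 tilt 0.0119 n 3
[37.3, -1.1, -2.3] -0.005
[37.3, -1.1, -2.3] -0.005
[37.3, -1.1, -2.3] -0.005
```

View pics/w3.png

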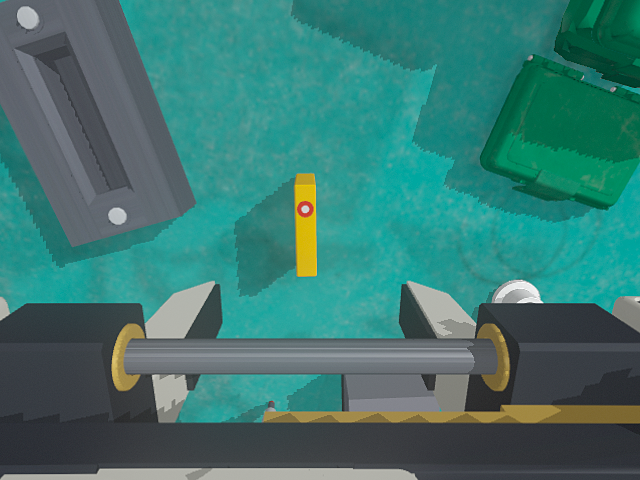

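Call:
send_rows --motion '[{"hand": 0.2, "slide": [30, -1, -3], "spin": -0.005}, {"hand": 0.2, "slide": [30, -1, -3], "spin": -0.005}, {"hand": 0.2, "slide": [25, -1, -1], "spin": -0.005}, {"hand": 0.2, "slide": [0, 0, 0], "spin": 0}]'

```text
time: 4.15
tool_pos: [0.4702, -0.041, 0.0592]
tool_rot: [1.385, 1.542, -0.412]
contact_force: [0.4, -0.1, -0.3]
opening: 0.0551
```

```bash
python3 -c "
from h import *
plan([0.4648,-0.037,0.027],-0.228)"
```

```text
cur [ 0.4702 -0.041   0.0592] yaw -0.226 tilt 0.0285 n 1
[32.0, -7.1, -2.8] 0.002
```

```bash
python3 -c "
from h import *
s=observe();print(Ttool(s)[:3,:3].round(4), s['qpos'].round(4),s['qvel'].round(4))"
```

```text
[[ 0.0261  0.9741 -0.2246]
 [-0.0114 -0.2243 -0.9744]
 [-0.9996  0.028   0.0053]] [-0.2463  0.4524  1.9028 -0.0068  0.7583 -0.015 ] [-0.0121 -0.0619 -0.0556 -0.0015  0.0412 -0.0023]
```

Call:
send_rows --motion '[{"hand": 0.2, "slide": [0, -5, -3], "spin": 0}, {"hand": 0.2, "slide": [0, 0, 0], "spin": 0}]'

```text
time: 4.35
tool_pos: [0.4675, -0.0379, 0.062]
tool_rot: [1.406, 1.538, -0.393]
contact_force: [0.6, -0.6, 0.1]
opening: 0.0548
```

```bash
python3 -c "
from h import *
s=observe();print(Ttool(s)[:3,:3].round(4), s['qpos'].round(4))
plan([0.4648,-0.037,0.027],-0.228)"
```

```text
[[ 0.0303  0.9737 -0.226 ]
 [-0.0126 -0.2257 -0.9741]
 [-0.9995  0.0324  0.0054]] [-0.2411  0.4415  1.9118 -0.0072  0.7559 -0.0081]
cur [ 0.4675 -0.0379  0.062 ] yaw -0.228 tilt 0.0328 n 1
[34.9, -4.0, -0.5] 0.0
```

Call:
send_rows --motion '[{"hand": 0.2, "slide": [0, 0, 0], "spin": 0}, {"hand": 0.2, "slide": [0, 0, 0], "spin": 0}]'

```text
time: 4.55
tool_pos: [0.4691, -0.0384, 0.0648]
tool_rot: [1.426, 1.533, -0.373]
contact_force: [0.6, 0.8, -0.8]
opening: 0.0552
```

```bash
cat > g.py <<'E'
from h import *
import sys
s=observe();print(Ttool(s)[:3,0].round(4), s['qpos'].round(4),s['contact_force'].round(1),round(s['opening'],4),s['time'])
a=[float(x) for x in sys.argv[1:]]
if a: plan(a[:3],a[3])
E
python3 g.py 0.4648 -0.037 0.027 -0.228
```

```text
[ 0.0354 -0.0138 -0.9993] [-0.2414  0.4368  1.9094 -0.0072  0.7577 -0.0082] [ 0.6  0.8 -0.8] 0.0552 4.55
cur [ 0.4691 -0.0384  0.0648] yaw -0.228 tilt 0.038 n 1
[37.6, -5.9, -0.6] 0.0
```

```bash
cat > k.py <<'E'
from h import *
for i in range(4):
    s=observe(); print(s['tool_pos'].round(4),s['qpos'].round(4),s['qvel'].round(3),s['joint_efforts'].round(1)); vision.read_camera('top')
E
python3 k.py
```

```text
[ 0.4691 -0.0384  0.0648] [-0.2414  0.4368  1.9094 -0.0072  0.7577 -0.0082] [-0.002 -0.017 -0.012 -0.002  0.009 -0.001] [ -0.  -40.3 -16.8   0.   -0.1   0. ]
[ 0.4692 -0.0385  0.0648] [-0.2414  0.4368  1.9092 -0.0073  0.7575 -0.0081] [-0.     0.009  0.003  0.001 -0.008 -0.001] [ -0.  -39.8 -16.4   0.   -0.1   0. ]
[ 0.469  -0.0384  0.0645] [-0.2413  0.4374  1.9096 -0.0073  0.7573 -0.0082] [ 0.     0.011  0.006 -0.002 -0.002  0.   ] [  0.  -40.6 -16.8   0.   -0.1   0. ]
[ 0.4688 -0.0383  0.0642] [-0.2413  0.4379  1.9099 -0.0073  0.7572 -0.0081] [ 0.002  0.01   0.006 -0.002  0.    -0.001] [ -0.  -40.6 -16.9   0.   -0.1   0. ]
```

Call:
send_rows --motion '[{"hand": 0.2, "slide": [0, 0, 0], "spin": 0}]'

```text
time: 4.85
tool_pos: [0.4686, -0.0383, 0.064]
tool_rot: [1.419, 1.534, -0.38]
contact_force: [-0.4, 0.9, 0.0]
opening: 0.0551
```

```bash
python3 k.py
```

```text
[ 0.4686 -0.0383  0.064 ] [-0.2413  0.4382  1.9101 -0.0073  0.7573 -0.0082] [ 0.001 -0.002 -0.005  0.001  0.    -0.001] [ -0.  -40.5 -16.8   0.   -0.1   0. ]
[ 0.4686 -0.0383  0.064 ] [-0.2413  0.4383  1.91   -0.0073  0.7573 -0.0082] [ 0.001  0.001  0.001 -0.001 -0.    -0.001] [ -0.  -40.4 -16.7   0.   -0.1   0. ]
[ 0.4686 -0.0382  0.0639] [-0.2412  0.4384  1.9101 -0.0073  0.7572 -0.0081] [ 0.001  0.001  0.001 -0.003  0.     0.001] [  0.  -40.5 -16.8   0.   -0.1   0. ]
[ 0.4686 -0.0383  0.0639] [-0.2413  0.4384  1.9101 -0.0073  0.7572 -0.0081] [-0.     0.001  0.002  0.001 -0.001 -0.001] [  0.  -40.5 -16.8   0.   -0.1   0. ]
```

Call:
send_rows --motion '[{"hand": -0.1, "slide": [12, -3, 0], "spin": 0}, {"hand": -0.1, "slide": [12, -2, 0], "spin": 0}, {"hand": -0.1, "slide": [9, 0, 0], "spin": 0}, {"hand": -0.1, "slide": [5, 0, 0], "spin": 0}]'

```text
time: 5.45
tool_pos: [0.4659, -0.0378, 0.0251]
tool_rot: [1.428, 1.532, -0.371]
contact_force: [-0.2, -0.6, 0.5]
opening: 0.0413
```

```bash
python3 g.py 0.4648 -0.037 0.027 -0.228;python3 g.py 0.4648 -0.037 0.027 -0.228; python3 k.py
```

```text
[ 0.036  -0.014  -0.9993] [-0.2418  0.5045  1.9508 -0.0082  0.648  -0.0075] [-0.2 -0.6  0.5] 0.0413 5.45
cur [ 0.4659 -0.0378  0.0251] yaw -0.228 tilt 0.0386 n 1
[-2.0, -1.2, -0.6] 0.0
[ 0.036  -0.014  -0.9993] [-0.2418  0.5045  1.9508 -0.0082  0.648  -0.0075] [-0.2 -0.6  0.5] 0.0413 5.45
cur [ 0.4659 -0.0378  0.0251] yaw -0.228 tilt 0.0386 n 1
[-2.0, -1.2, -0.6] 0.0
[ 0.4659 -0.0378  0.0251] [-0.2418  0.5045  1.9508 -0.0082  0.648  -0.0075] [-0.002  0.099  0.03  -0.    -0.132  0.001] [ -0.  -41.8 -14.5   0.   -0.1   0. ]
[ 0.4656 -0.0378  0.0246] [-0.2418  0.5054  1.9512 -0.0083  0.6477 -0.0075] [ 0.001 -0.018 -0.005 -0.001  0.033 -0.001] [  0.2 -43.4 -15.1   0.   -0.2   0. ]
[ 0.4658 -0.0378  0.0251] [-0.2418  0.5044  1.9507 -0.0082  0.6488 -0.0075] [-0.    -0.017 -0.012  0.002  0.013  0.   ] [ -0.1 -41.  -14.4   0.   -0.3   0. ]
[ 0.4661 -0.0379  0.0256] [-0.2418  0.5037  1.9502 -0.0082  0.6493 -0.0075] [ 0.003 -0.013 -0.006  0.001  0.004 -0.   ] [ -0.  -40.8 -14.3   0.   -0.2   0. ]
```

Call:
send_rows --grip_force 25 --motion '[{"hand": -0.9, "slide": [-1, -1, 0], "spin": 0}, {"hand": -0.9, "slide": [0, 0, 0], "spin": 0}, {"hand": -0.9, "slide": [0, 0, 0], "spin": 0}, {"hand": -0.9, "slide": [0, 0, 0], "spin": 0}, {"hand": -0.9, "slide": [0, 0, 0], "spin": 0}]'

```text
time: 6.15
tool_pos: [0.4655, -0.0377, 0.0283]
tool_rot: [1.435, 1.53, -0.364]
contact_force: [-0.8, 0.5, -0.9]
opening: 0.0142
```

```bash
python3 g.py 0.4648 -0.037 0.027 -0.228
```

```text
[ 0.0381 -0.0145 -0.9992] [-0.2417  0.4971  1.9516 -0.0082  0.6524 -0.0075] [-0.8  0.5 -0.9] 0.0142 6.15
cur [ 0.4655 -0.0377  0.0283] yaw -0.228 tilt 0.0408 n 1
[1.2, -0.9, -0.5] 0.0
```

Call:
send_rows --motion '[{"hand": -0.9, "slide": [-40, 0, 0], "spin": 0}, {"hand": -0.9, "slide": [-45, 0, 0], "spin": 0}, {"hand": -0.9, "slide": [-45, 0, 0], "spin": 0}]'

```text
time: 6.45
tool_pos: [0.4561, -0.0349, 0.155]
tool_rot: [1.344, 1.547, -0.455]
contact_force: [1.0, -0.3, -3.0]
opening: 0.0141
```

```bash
python3 k.py;  python3 g.py 0.49 0.1 0.18 0.07
```

```text
[ 0.4561 -0.0349  0.155 ] [-0.2406  0.2858  1.8268 -0.0059  1.006  -0.0094] [ 0.004 -0.663 -0.569  0.005  1.24  -0.003] [  0.3 -35.4 -19.    0.   -1.4  -0. ]
[ 0.4599 -0.0356  0.1622] [-0.2402  0.2765  1.817  -0.0058  1.0128 -0.0094] [-0.     0.049  0.02   0.002 -0.241  0.001] [ -1.  -20.9 -12.1  -0.    0.   -0. ]
[ 0.4603 -0.0358  0.1594] [-0.2404  0.28    1.8209 -0.0059  1.004  -0.0094] [-0.002  0.074  0.096 -0.001 -0.105  0.001] [  0.3 -38.7 -21.6   0.1   1.3  -0. ]
[ 0.4587 -0.0355  0.1566] [-0.2405  0.2835  1.8251 -0.0059  1.001  -0.0094] [-0.001  0.058  0.07  -0.001 -0.028 -0.   ] [  0.1 -40.4 -23.7   0.1   0.2   0. ]
[ 0.0256 -0.0114 -0.9996] [-0.2406  0.2859  1.8279 -0.006   1.0002 -0.0093] [-0.4 -0.6 -3.3] 0.0139 6.65
cur [ 0.4573 -0.0352  0.1546] yaw -0.228 tilt 0.028 n 4
[-6.5, 0.5, -34.7] -0.075
[-6.5, 3.1, -34.6] -0.075
[-6.5, 5.6, -34.3] -0.075
[-6.5, 8.2, -33.8] -0.075
```

Call:
send_rows --motion '[{"hand": -0.9, "slide": [-7, 0, -35], "spin": -0.075}, {"hand": -0.9, "slide": [-7, 3, -35], "spin": -0.075}, {"hand": -0.9, "slide": [-7, 6, -34], "spin": -0.075}, {"hand": -0.9, "slide": [-6, 8, -34], "spin": -0.075}, {"hand": -0.9, "slide": [0, 0, 0], "spin": 0}]'

```text
time: 7.15
tool_pos: [0.4851, 0.1043, 0.1705]
tool_rot: [0.427, 1.558, -1.065]
contact_force: [0.8, -0.3, -2.3]
opening: 0.0145
```

```bash
python3 k.py; python3 d.py w4 holder plate;  python3 g.py 0.5085 0.198 0.12 0.07
```

```text
[0.4851 0.1043 0.1705] [ 0.0646  0.343   1.6906 -0.0127  1.1027 -0.0088] [-0.04   0.027  0.061 -0.041 -0.014  0.003] [  1.3 -42.6 -23.9   0.3   0.2  -0. ]
[0.4842 0.1027 0.1697] [ 0.0621  0.343   1.6929 -0.014   1.1026 -0.0087] [-0.051 -0.013  0.03  -0.018  0.007  0.001] [  1.1 -43.7 -24.7   0.2  -0.1  -0. ]
[0.4839 0.1015 0.1698] [ 0.06    0.3423  1.6937 -0.0145  1.1029 -0.0087] [-0.037 -0.016  0.005 -0.005  0.005 -0.   ] [  1.2 -42.5 -23.8   0.2  -0.1  -0. ]
[0.4841 0.1008 0.1703] [ 0.0586  0.3414  1.6937 -0.0146  1.1031 -0.0086] [-0.022 -0.016 -0.003 -0.     0.004 -0.002] [  0.9 -42.1 -23.3   0.1  -0.   -0. ]
[0.48458718 0.1001167  0.17114042] [ 0.36396355  1.55692444 -1.1345846 ]
holder 0.75 [127. 236.] 0.0397 0.0389 [342.2  62.3] [ 81.8 147.1] 2.4
holder 0.68 [357.  82.] 0.03 0.029 [511.1 196.2] [ 60.1 110.7] 5.0
plate 0.84 [309. 286.] 0.1923 0.1915 [485.2 101. ] [13.8 63.9] 4.4
[ 0.0073 -0.0124 -0.9999] [ 0.0569  0.3393  1.6921 -0.0143  1.1036 -0.0087] [ 0.1  0.1 -2.2] 0.0138 7.5
cur [0.485  0.1001 0.1718] yaw 0.072 tilt 0.0144 n 3
[16.9, 10.0, -32.2] 0.001
[16.9, 10.0, -32.2] 0.001
[16.9, 10.0, -32.2] 0.001
```

View pics/w4.png

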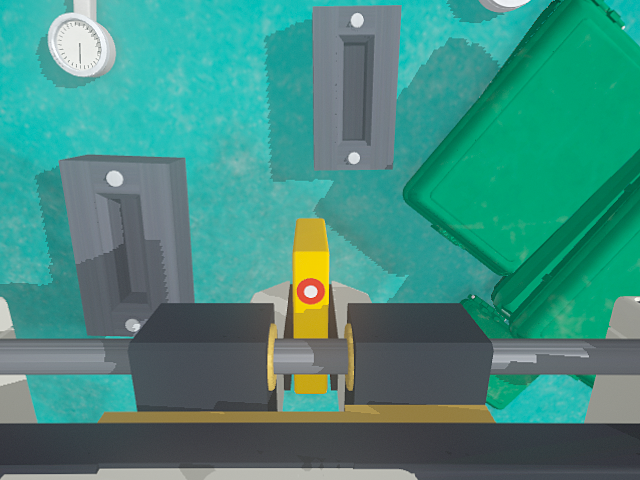

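```bash
 python3 g.py 0.5107 0.1953 0.11 0.085
```

```text
[ 0.0073 -0.0124 -0.9999] [ 0.0569  0.3393  1.6921 -0.0143  1.1036 -0.0087] [ 0.1  0.1 -2.2] 0.0138 7.5
cur [0.485  0.1001 0.1718] yaw 0.072 tilt 0.0144 n 3
[20.3, 10.7, -31.3] -0.004
[20.3, 10.8, -31.3] -0.004
[20.3, 11.0, -31.2] -0.004
```

Call:
send_rows --motion '[{"hand": -0.9, "slide": [15, 8, -25], "spin": -0.004}, {"hand": -0.9, "slide": [15, 8, -25], "spin": -0.004}, {"hand": -0.9, "slide": [15, 8, -22], "spin": -0.004}, {"hand": -0.9, "slide": [10, 5, -12], "spin": 0}, {"hand": -0.9, "slide": [3, 2, -5], "spin": 0}]'

```text
time: 8.0
tool_pos: [0.5121, 0.188, 0.1119]
tool_rot: [0.596, 1.554, -0.901]
contact_force: [0.2, -0.1, -2.0]
opening: 0.0138
```

```bash
python3 k.py; python3 d.py w5 holder plate;  python3 g.py 0.5107 0.1953 0.06 0.085
```

```text
[0.5121 0.188  0.1119] [ 0.2202  0.4934  1.6298 -0.018   1.0112  0.1558] [ 0.081  0.086 -0.064 -0.006 -0.023  0.086] [  0.1 -48.7 -21.8   0.1  -0.2   0. ]
[0.5122 0.1883 0.1119] [ 0.2206  0.4935  1.6295 -0.0177  1.0112  0.1559] [-0.02  -0.031  0.012 -0.005  0.021 -0.024] [ -0.6 -50.1 -21.5  -0.2   0.2   0. ]
[0.5122 0.1876 0.1126] [ 0.2197  0.4922  1.6297 -0.0181  1.0119  0.155 ] [-0.017 -0.025  0.002 -0.005  0.009 -0.009] [  0.6 -47.8 -21.8   0.1  -0.2   0.1]
[0.5123 0.1873 0.1132] [ 0.219   0.4911  1.6297 -0.0182  1.0122  0.1548] [-0.01  -0.015  0.001 -0.002  0.001 -0.001] [  0.5 -47.7 -21.6   0.1  -0.1   0. ]
[0.512551   0.18706514 0.11373693] [ 0.71078854  1.55251796 -0.78678209]
holder 0.86 [ 70. 325.] 0.0394 0.0388 [352.1  86.8] [ 64.4 103.5] 5.5
holder 0.61 [302. 192.] 0.03 0.0291 [510.5 202.5] [60.1 97.2] 4.9
plate 0.88 [311. 287.] 0.1351 0.1344 [513.3 187. ] [14.1 65.3] 4.2
[ 0.0132 -0.0128 -0.9998] [ 0.2186  0.4899  1.6297 -0.0181  1.0119  0.1551] [-1.  -1.  -2.4] 0.0138 8.35
cur [0.5126 0.1872 0.1138] yaw 0.073 tilt 0.0184 n 2
[26.9, -1.0, -4.5] -0.006
[26.9, -1.0, -4.5] -0.006
```

View pics/w5.png

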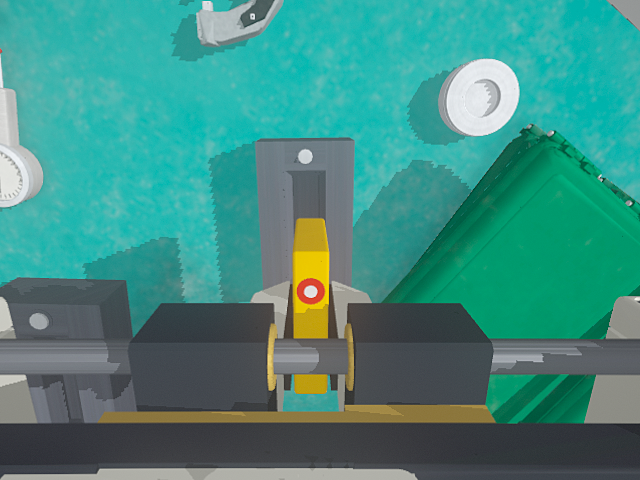

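```bash
 python3 g.py 0.5099 0.1966 0.073 0.085
```

```text
[ 0.0132 -0.0128 -0.9998] [ 0.2186  0.4899  1.6297 -0.0181  1.0119  0.1551] [-1.  -1.  -2.4] 0.0138 8.35
cur [0.5126 0.1872 0.1138] yaw 0.073 tilt 0.0184 n 1
[40.7, -2.5, -10.2] -0.012
```

Call:
send_rows --motion '[{"hand": -0.9, "slide": [12, -1, -4], "spin": -0.006}, {"hand": -0.9, "slide": [12, -1, -4], "spin": -0.006}, {"hand": -0.9, "slide": [10, 0, -2], "spin": 0}, {"hand": -0.9, "slide": [5, 0, 0], "spin": 0}]'

```text
time: 8.75
tool_pos: [0.5105, 0.1964, 0.0728]
tool_rot: [0.814, 1.551, -0.672]
contact_force: [-0.4, 0.1, -1.8]
opening: 0.0136
```

```bash
python3 k.py; python3 d.py w6 holder plate;  python3 g.py 0.5099 0.1966 0.06 0.085
```

```text
[0.5105 0.1964 0.0728] [ 0.2363  0.5454  1.6685 -0.0197  0.9156  0.1634] [-0.001  0.074  0.049 -0.004 -0.122 -0.001] [  0.  -50.2 -20.4   0.   -0.    0. ]
[0.5101 0.1962 0.0722] [ 0.2361  0.5462  1.6692 -0.0197  0.9155  0.1633] [-0.006 -0.016 -0.012 -0.     0.039 -0.003] [  0.1 -52.3 -21.5   0.   -0.1   0. ]
[0.5105 0.1962 0.073 ] [ 0.2359  0.5452  1.6682 -0.0198  0.9168  0.1632] [-0.002 -0.02  -0.021  0.002  0.016  0.001] [  0.1 -49.3 -20.    0.   -0.2   0. ]
[0.511  0.1963 0.0738] [ 0.2359  0.5443  1.6672 -0.0197  0.9173  0.1632] [ 0.    -0.016 -0.014  0.001  0.006 -0.   ] [  0.1 -48.9 -19.7   0.   -0.1   0. ]
[0.51164156 0.19631152 0.0746379 ] [ 0.90761436  1.549275   -0.5788622 ]
holder 0.78 [299. 208.] 0.0299 0.0291 [509.3 215.3] [60.3 71.8] 4.8
holder 0.75 [ 65. 384.] 0.0393 0.0389 [367.2 102.2] [28.6 39.4] 1.5
plate 0.78 [308. 288.] 0.0958 0.0951 [512.1 196.5] [14.  64.7] 4.9
[ 0.0186 -0.0116 -0.9998] [ 0.2356  0.5426  1.6663 -0.0197  0.9174  0.1632] [-0.8  0.1 -1.4] 0.0137 9.1
cur [0.5118 0.1963 0.0749] yaw 0.084 tilt 0.0219 n 1
[14.9, -2.1, -0.6] -0.001
```

View pics/w6.png

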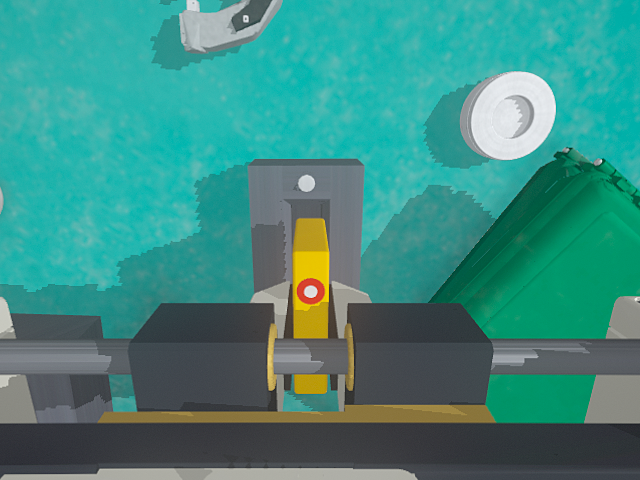

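```bash
 python3 g.py 0.51 0.1965 0.073 0.085;  python3 g.py 0.51 0.1965 0.0385 0.085
```

```text
[ 0.0186 -0.0116 -0.9998] [ 0.2356  0.5426  1.6663 -0.0197  0.9174  0.1632] [-0.8  0.1 -1.4] 0.0137 9.1
cur [0.5118 0.1963 0.0749] yaw 0.084 tilt 0.0219 n 1
[1.9, -1.8, -0.3] -0.001
[ 0.0186 -0.0116 -0.9998] [ 0.2356  0.5426  1.6663 -0.0197  0.9174  0.1632] [-0.8  0.1 -1.4] 0.0137 9.1
cur [0.5118 0.1963 0.0749] yaw 0.084 tilt 0.0219 n 1
[36.4, -2.4, -0.8] -0.001
```

Call:
send_rows --motion '[{"hand": -0.9, "slide": [6, -2, -1], "spin": 0}, {"hand": -0.9, "slide": [6, 0, 0], "spin": 0}, {"hand": -0.9, "slide": [5, 0, 0], "spin": 0}]'

```text
time: 9.4
tool_pos: [0.5108, 0.1972, 0.0581]
tool_rot: [1.021, 1.547, -0.466]
contact_force: [0.6, 0.6, -2.3]
opening: 0.0141
```

```bash
python3 g.py 0.51 0.1965 0.0385 0.085
```

```text
[ 0.0216 -0.0109 -0.9997] [ 0.2376  0.5643  1.6854 -0.0204  0.8736  0.1665] [ 0.6  0.6 -2.3] 0.0141 9.4
cur [0.5108 0.1972 0.0581] yaw 0.084 tilt 0.0242 n 1
[19.6, -1.2, 0.3] -0.001
```

Call:
send_rows --motion '[{"hand": -0.9, "slide": [5, -1, 0], "spin": 0}, {"hand": -0.9, "slide": [5, 0, 0], "spin": 0}, {"hand": -0.9, "slide": [4, 0, 0], "spin": 0}]'

```text
time: 9.7
tool_pos: [0.5096, 0.1968, 0.0422]
tool_rot: [0.988, 1.547, -0.498]
contact_force: [0.2, -0.7, -3.1]
opening: 0.0139
```

```bash
python3 g.py 0.51 0.1965 0.0385 0.085
```

```text
[ 0.0206 -0.0112 -0.9997] [ 0.2374  0.5866  1.7001 -0.0211  0.8376  0.1673] [ 0.2 -0.7 -3.1] 0.0139 9.7
cur [0.5096 0.1968 0.0422] yaw 0.084 tilt 0.0234 n 1
[3.8, 0.3, 0.3] -0.001
```

Call:
send_rows --motion '[{"hand": -0.9, "slide": [3, 0, 0], "spin": 0}, {"hand": -0.9, "slide": [2, 0, 0], "spin": 0}, {"hand": -0.9, "slide": [0, 0, 0], "spin": 0}]'

```text
time: 10.0
tool_pos: [0.5102, 0.1965, 0.0387]
tool_rot: [1.002, 1.546, -0.485]
contact_force: [0.6, -0.5, -2.5]
opening: 0.0139
```

```bash
python3 g.py 0.51 0.1965 0.0385 0.085; python3 d.py w7 plate
```

```text
[ 0.0216 -0.0114 -0.9997] [ 0.2369  0.5922  1.7022 -0.0219  0.8289  0.1675] [ 0.6 -0.5 -2.5] 0.0139 10.0
cur [0.5102 0.1965 0.0387] yaw 0.084 tilt 0.0244 n 1
[0.2, -0.2, -0.0] -0.001
[0.51038532 0.19650687 0.03863194] [ 1.0103324   1.54603896 -0.47636944]
plate 0.93 [309. 290.] 0.0603 0.0596 [510.8 196.6] [14.  64.8] 4.8
```

View pics/w7.png

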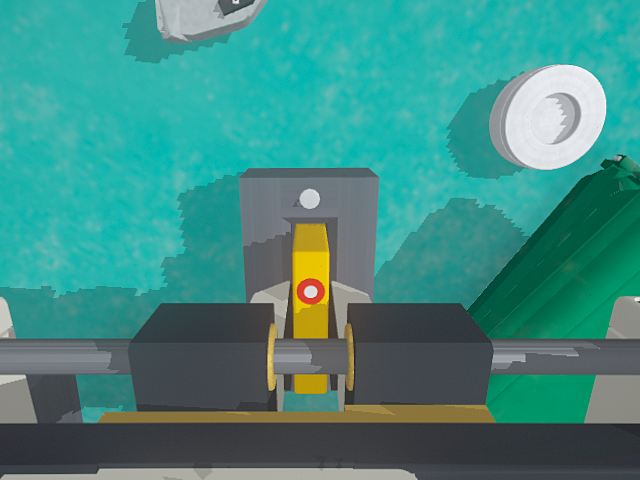

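Call:
send_rows --motion '[{"hand": -0.4, "slide": [0, 0, 0], "spin": 0}, {"hand": -0.4, "slide": [0, 0, 0], "spin": 0}, {"hand": -0.4, "slide": [0, 0, 0], "spin": 0}]'

```text
time: 10.4
tool_pos: [0.511, 0.1967, 0.0385]
tool_rot: [1.044, 1.545, -0.443]
contact_force: [0.6, -1.6, 0.2]
opening: 0.027
```

```bash
python3 g.py 0.51 0.1965 0.08 0.085; python3 d.py w8 plate
```

```text
[ 0.0232 -0.011  -0.9997] [ 0.2369  0.5929  1.7016 -0.0219  0.8272  0.1675] [ 0.6 -1.6  0.2] 0.027 10.4
cur [0.511  0.1967 0.0385] yaw 0.084 tilt 0.0257 n 1
[-41.5, -0.1, 0.6] -0.001
[0.51099733 0.19670348 0.03853487] [ 1.04447303  1.54509118 -0.44221264]
plate 0.61 [310. 289.] 0.0599 0.0591 [511.7 196.7] [14.  64.1] 4.6
```

Call:
send_rows --motion '[{"hand": -0.4, "slide": [-10, 0, 0], "spin": 0}, {"hand": -0.4, "slide": [-40, 0, 0], "spin": 0}, {"hand": 0.3, "slide": [-50, 0, 0], "spin": 0}, {"hand": 0.3, "slide": [-50, 0, 0], "spin": 0}]'

```text
time: 10.9
tool_pos: [0.5034, 0.1973, 0.1873]
tool_rot: [0.367, 1.554, -1.12]
contact_force: [1.4, 0.1, 0.3]
opening: 0.0393
```

```bash
python3 k.py; cp d.py d2.py; python3 d.py w9 plate plate_spot holder; python3 g.py 0.47 -0.25 0.29 0.085
```

```text
[0.5034 0.1973 0.1873] [ 0.2412  0.4042  1.5436 -0.0174  1.1904  0.1638] [ 0.015 -0.541 -0.692  0.012  1.239 -0.009] [  0.3 -43.5 -20.3  -0.   -1.3   0. ]
[0.5074 0.1985 0.1965] [ 0.2417  0.3947  1.5316 -0.0172  1.197   0.1637] [ 0.001  0.019  0.029 -0.002 -0.226  0.002] [ -1.1 -23.3  -9.6  -0.1   0.2  -0. ]
[0.5077 0.1985 0.1933] [ 0.2416  0.3977  1.5362 -0.0173  1.1887  0.1638] [-0.001  0.072  0.109  0.    -0.098  0.   ] [  0.2 -45.8 -23.8   0.    1.2  -0. ]
[0.5061 0.198  0.1898] [ 0.2414  0.4011  1.5412 -0.0174  1.1858  0.1638] [-0.     0.062  0.083  0.001 -0.032  0.001] [  0.1 -47.9 -25.4   0.    0.3  -0. ]
[0.50389751 0.19736918 0.18564351] [ 0.47041594  1.55379653 -1.0163758 ]
plate_spot 0.64 [318. 220.] 0.06 0.0592 [511.9 196.6] [13.4 63.9] 5.4
holder 0.73 [115. 277.] 0.0398 0.039 [340.2 116.8] [81.9 40.1] 3.1
holder 0.61 [307. 203.] 0.0301 0.0291 [511.1 196. ] [ 60.1 110.1] 5.0
[ 0.0058 -0.0153 -0.9999] [ 0.2411  0.4081  1.5472 -0.0175  1.1844  0.1638] [-1.   0.2 -0.1] 0.0596 11.3
cur [0.5034 0.1972 0.184 ] yaw 0.084 tilt 0.0163 n 11
[-9.0, -6.4, 40.4] -0.0
[-9.0, -6.4, 40.4] -0.0
[-9.0, -6.4, 40.4] -0.0
[-9.0, -6.4, 40.4] -0.0
[-9.0, -6.4, 40.4] -0.0
[-9.0, -6.4, 40.4] -0.0
[-9.0, -6.4, 40.4] -0.0
[-9.0, -6.4, 40.4] -0.0
[-9.0, -6.4, 40.4] -0.0
[-9.0, -6.4, 40.4] -0.0
[-9.0, -6.4, 40.4] -0.0
```

View pics/w9.png

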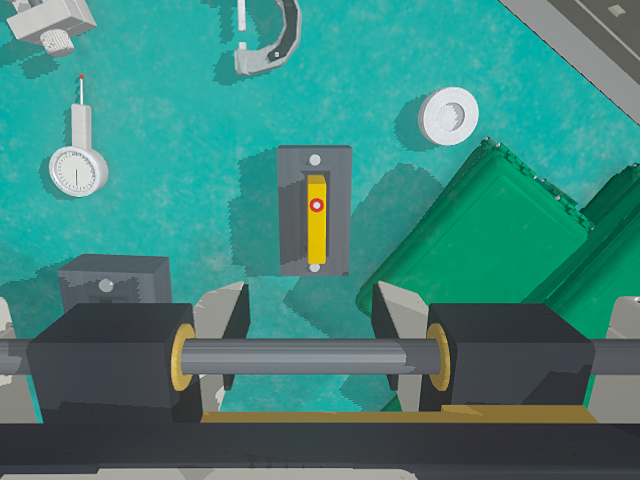

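```bash
cat > m.py <<'E'
from h import *
import sys
p=cam('wrist'); im=p['pixels'].astype(int); hsv=cv2.cvtColor(p['pixels'],cv2.COLOR_BGR2HSV)
m=((hsv[...,0]<8)|(hsv[...,0]>172))&(hsv[...,1]>140)&(hsv[...,2]>120)
n,l,st,c=cv2.connectedComponentsWithStats(m.astype(np.uint8))
for i in range(1,n):
    if st[i,4]>40:
        u=[st[i,0]+st[i,2]/2-.5,st[i,1]+st[i,3]/2-.5]; print(u,st[i],at_z(p,[u],0.06).round(4))
E
python3 m.py
```

```text
[np.float64(319.5), np.float64(205.0)] [313 199  14  13 102] [[0.5105 0.2126 0.06  ]]
```

Call:
send_rows --motion '[{"hand": 0.3, "slide": [-9, -6, 40], "spin": 0}, {"hand": 0.3, "slide": [-9, -6, 40], "spin": 0}, {"hand": 0.3, "slide": [-9, -6, 40], "spin": 0}, {"hand": 0.3, "slide": [-9, -6, 40], "spin": 0}, {"hand": 0.3, "slide": [-9, -6, 40], "spin": 0}, {"hand": 0.3, "slide": [-9, -6, 40], "spin": 0}, {"hand": 0.3, "slide": [-9, -6, 40], "spin": 0}, {"hand": 0.3, "slide": [-9, -6, 40], "spin": 0}]'

```text
time: 12.15
tool_pos: [0.4793, -0.1311, 0.2537]
tool_rot: [-0.885, 1.553, -2.362]
contact_force: [1.0, 0.2, -0.1]
opening: 0.0601
```

```bash
python3 g.py 0.47 -0.25 0.29 0.0
```

```text
[-0.0125 -0.0124 -0.9998] [-0.4108  0.2746  1.5445 -0.0168  1.329  -0.5001] [ 1.   0.2 -0.1] 0.0601 12.15
cur [ 0.4793 -0.1311  0.2537] yaw 0.093 tilt 0.0176 n 3
[-11.6, -6.9, 39.3] 0.031
[-11.6, -5.7, 39.5] 0.031
[-11.6, -4.5, 39.7] 0.031
```

Mark at (0.5105, 0.2126, 0.06), which agrees with the plate fit.

Call:
send_rows --motion '[{"hand": 0.3, "slide": [-12, -7, 39], "spin": 0.031}, {"hand": 0.3, "slide": [-12, -6, 39], "spin": 0.031}, {"hand": 0.3, "slide": [-12, -4, 35], "spin": 0.031}, {"hand": 0.3, "slide": [0, 0, 5], "spin": 0}]'

```text
time: 12.55
tool_pos: [0.4674, -0.2585, 0.2894]
tool_rot: [-1.043, 1.55, -2.623]
contact_force: [1.0, 0.8, 0.5]
opening: 0.0596
```

```bash
python3 k.py; python3 d.py w10 probe stand; python3 g.py
```

```text
[ 0.4674 -0.2585  0.2894] [-0.6373  0.3252  1.3753 -0.0191  1.4495 -0.6266] [-0.057  0.056 -0.006  0.029  0.019 -0.073] [ -0.8 -43.8 -26.3  -0.3   0.3  -0.1]
[ 0.4673 -0.2573  0.2883] [-0.636   0.3257  1.3776 -0.0186  1.4489 -0.6265] [ 0.055 -0.011  0.061  0.016 -0.005  0.025] [  0.3 -45.5 -26.5   0.1   0.4  -0. ]
[ 0.4673 -0.2554  0.2879] [-0.6335  0.3249  1.3798 -0.0178  1.4489 -0.6256] [ 0.044 -0.014  0.031  0.012  0.001  0.011] [ -1.5 -43.8 -26.8  -0.2   0.1  -0.1]
[ 0.4674 -0.2541  0.2878] [-0.6316  0.3242  1.3809 -0.0174  1.4489 -0.6253] [ 0.03  -0.014  0.015  0.004  0.002  0.003] [ -1.3 -43.4 -26.4  -0.2   0.1  -0. ]
[ 0.46768698 -0.25311564  0.28825938] [-1.22238134  1.54979847 -2.79530793]
probe 0.91 [342. 163.] 0.1317 0.1302 [ 492.5 -215.9] [21.9 21.9] 2.7
probe 0.62 [226. 149.] 0.1181 0.1169 [ 392.2 -202.8] [21.9 21.6] 13.3
probe 0.59 [333. 147.] 0.0502 0.0492 [ 492.7 -216.3] [70.2 70.1] 78.7
stand 0.77 [336. 148.] 0.0502 0.0492 [ 492.7 -216.3] [70.2 70.1] 78.7
[-0.019  -0.008  -0.9998] [-0.6294  0.3226  1.3806 -0.0178  1.4491 -0.6255] [-0.2 -0.6 -0.2] 0.0596 12.9
```

View pics/w10.png

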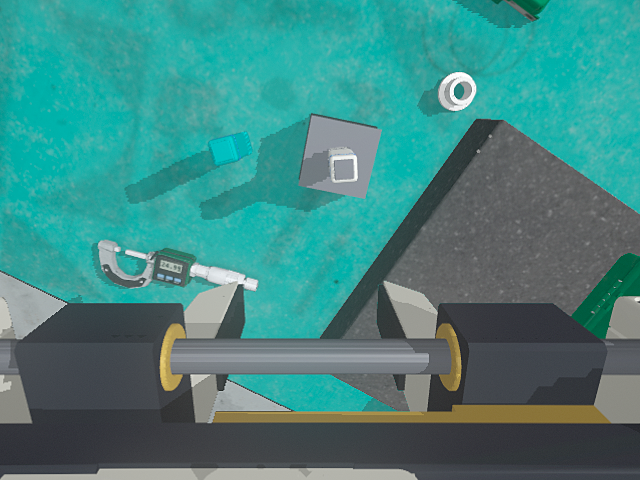

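Candidates are the white probe at (343,167) in the grey stand and the turquoise look-alike at (228,149). The white one fits, with its top at z=0.132. I'll descend above it and confirm with a crop.

```bash
python3 -c "
import cv2
a=cv2.imread('pics/w10.png');cv2.imwrite('pics/w10c.png',cv2.resize(a[90:240,180:430],None,fx=3,fy=3,interpolation=cv2.INTER_CUBIC))"; python3 g.py 0.4925 -0.216 0.165 0.047
```

```text
[-0.019  -0.008  -0.9998] [-0.6294  0.3226  1.3806 -0.0178  1.4491 -0.6255] [-0.2 -0.6 -0.2] 0.0596 12.9
cur [ 0.4679 -0.2531  0.2888] yaw -0.002 tilt 0.0206 n 3
[41.0, 9.0, -12.7] -0.016
[41.0, 9.2, -12.6] -0.016
[41.0, 9.4, -12.4] -0.016
```

View pics/w10c.png

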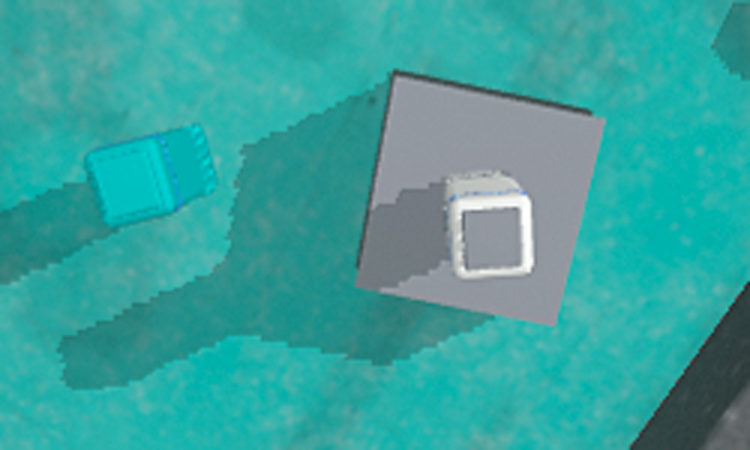

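The crop shows the white body with the blue line standing in the grey stand, and the turquoise one off to the left.

Call:
send_rows --motion '[{"hand": 0.3, "slide": [30, 9, -13], "spin": -0.016}, {"hand": 0.3, "slide": [40, 9, -12], "spin": -0.016}, {"hand": 0.3, "slide": [35, 8, -10], "spin": -0.016}, {"hand": 0.3, "slide": [8, 2, -2], "spin": 0}]'

```text
time: 13.3
tool_pos: [0.4957, -0.2126, 0.1743]
tool_rot: [-0.902, 1.553, -2.419]
contact_force: [0.4, -0.4, 0.1]
opening: 0.0598
```

```bash
python3 k.py; python3 d.py w11 probe stand; python3 g.py 0.4925 -0.216 0.086 0.047
```

```text
[ 0.4957 -0.2126  0.1743] [-0.5371  0.4196  1.558  -0.0185  1.1695 -0.5831] [ 0.054  0.055  0.042 -0.012 -0.162  0.056] [ -0.1 -46.3 -23.3   0.   -0.4  -0. ]
[ 0.4961 -0.2129  0.1748] [-0.5373  0.4194  1.5567 -0.0185  1.1702 -0.5829] [-0.026 -0.035 -0.066 -0.007  0.061 -0.012] [ -0.5 -47.9 -24.4  -0.2  -0.2  -0. ]
[ 0.4967 -0.2142  0.1769] [-0.5386  0.4174  1.5534 -0.0189  1.1724 -0.5834] [-0.024 -0.035 -0.058 -0.007  0.023 -0.007] [  0.6 -44.2 -21.9   0.1  -0.2   0.1]
[ 0.4973 -0.2153  0.1784] [-0.5396  0.416   1.5512 -0.0191  1.1729 -0.5837] [-0.017 -0.024 -0.033 -0.003  0.003 -0.002] [  0.6 -43.9 -21.9   0.    0.    0. ]
[ 0.4977221  -0.21633057  0.17965429] [-0.3369792   1.55259439 -1.85762195]
probe 0.98 [150. 212.] 0.1178 0.1169 [ 392.4 -202.6] [22.7 22.1] 13.6
probe 0.55 [300. 243.] 0.1314 0.1302 [ 492.4 -215.4] [22.1 22. ] 5.1
stand 0.62 [309. 206.] 0.05 0.0491 [ 492.5 -216. ] [70.6 70.1] 78.7
[-0.0052 -0.0173 -0.9998] [-0.5413  0.4145  1.5505 -0.019   1.1722 -0.5836] [ 0.1 -0.1 -0.6] 0.0601 13.65
cur [ 0.4975 -0.2164  0.1795] yaw 0.05 tilt 0.0181 n 3
[31.2, -1.5, -0.8] 0.001
[31.2, -1.5, -0.8] 0.001
[31.2, -1.5, -0.8] 0.001
```

View pics/w11.png

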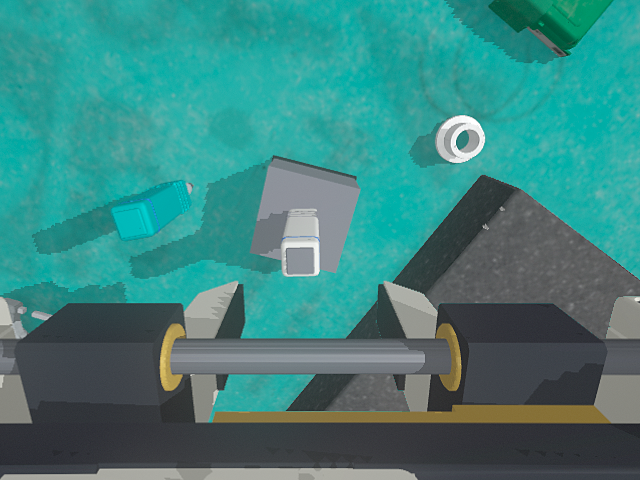

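Call:
send_rows --motion '[{"hand": 0.3, "slide": [20, -2, -1], "spin": -0.005}, {"hand": 0.3, "slide": [22, -2, -1], "spin": -0.005}, {"hand": 0.3, "slide": [20, -1, -1], "spin": 0}, {"hand": 0.3, "slide": [15, 0, 0], "spin": 0}, {"hand": 0.3, "slide": [7, 0, 0], "spin": 0}]'

```text
time: 14.15
tool_pos: [0.4953, -0.2201, 0.1008]
tool_rot: [0.258, 1.543, -1.257]
contact_force: [1.5, -0.6, -0.5]
opening: 0.0597
```

```bash
python3 k.py; python3 g.py 0.4925 -0.2157 0.086 0.065
```

```text
[ 0.4953 -0.2201  0.1008] [-0.549   0.4959  1.6635 -0.0217  0.9616 -0.5929] [-0.01   0.075  0.055 -0.003 -0.16   0.002] [  0.1 -46.9 -20.3  -0.   -0.   -0. ]
[ 0.4951 -0.22    0.1002] [-0.549   0.4967  1.664  -0.0217  0.9612 -0.5929] [ 0.005 -0.014 -0.016  0.     0.04  -0.001] [  0.3 -49.2 -21.5  -0.   -0.1  -0. ]
[ 0.4954 -0.22    0.101 ] [-0.5488  0.4958  1.6629 -0.0216  0.9626 -0.5929] [ 0.006 -0.018 -0.022  0.001  0.017 -0.001] [ -0.1 -46.3 -20.1  -0.   -0.2   0. ]
[ 0.4957 -0.2201  0.1016] [-0.5486  0.495   1.6622 -0.0216  0.963  -0.5929] [ 0.004 -0.013 -0.012 -0.     0.001  0.001] [ -0.1 -46.  -19.9  -0.   -0.1  -0. ]
[ 0.0098 -0.0267 -0.9996] [-0.5485  0.4946  1.6618 -0.0216  0.963  -0.5929] [ 0.5 -0.4  0.6] 0.0594 14.35
cur [ 0.496  -0.2201  0.1019] yaw 0.057 tilt 0.0284 n 1
[15.7, -3.4, -5.0] -0.008
```

Call:
send_rows --motion '[{"hand": 0.3, "slide": [6, -2, -2], "spin": -0.005}, {"hand": 0, "slide": [6, -2, -2], "spin": -0.003}, {"hand": -0.2, "slide": [3, 0, -1], "spin": 0}]'

```text
time: 14.65
tool_pos: [0.4928, -0.2163, 0.0882]
tool_rot: [0.379, 1.538, -1.127]
contact_force: [0.2, -0.1, -0.2]
opening: 0.048
```

```bash
python3 k.py; python3 d.py w12 probe;python3 g.py 0.4925 -0.2157 0.086 0.065
```

```text
[ 0.4928 -0.2163  0.0882] [-0.5454  0.5041  1.6924 -0.0224  0.9181 -0.5972] [ 0.016  0.031  0.036 -0.003 -0.081  0.018] [ -0.1 -46.9 -19.9  -0.   -0.   -0.1]
[ 0.4927 -0.2161  0.0878] [-0.5452  0.5047  1.6927 -0.0223  0.918  -0.597 ] [-0.001 -0.    -0.01   0.     0.021 -0.003] [ -0.3 -47.7 -20.4  -0.1  -0.1  -0. ]
[ 0.4929 -0.2163  0.0881] [-0.5453  0.5045  1.692  -0.0223  0.9187 -0.5971] [-0.    -0.004 -0.015 -0.001  0.011 -0.001] [  0.  -46.6 -19.6  -0.   -0.1   0. ]
[ 0.4931 -0.2165  0.0883] [-0.5454  0.5044  1.6914 -0.0224  0.919  -0.5972] [-0.001 -0.003 -0.011 -0.     0.003  0.   ] [  0.  -46.4 -19.5  -0.   -0.1   0. ]
[ 0.49333323 -0.21663891  0.08861475] [ 0.38767461  1.5379924  -1.11808805]
probe 0.95 [ 71. 263.] 0.1177 0.1168 [ 392.8 -201.9] [21.3 21.8] 13.5
probe 0.64 [306. 301.] 0.1287 0.1281 [ 492.  -215.4] [21.8 22.7] 2.4
[ 0.0145 -0.0296 -0.9995] [-0.5456  0.5041  1.6908 -0.0224  0.9191 -0.5972] [-0.8 -0.2  0.5] 0.0371 14.95
cur [ 0.4934 -0.2167  0.0887] yaw 0.065 tilt 0.0329 n 1
[2.6, -0.8, -1.1] 0.0
```

View pics/w12.png

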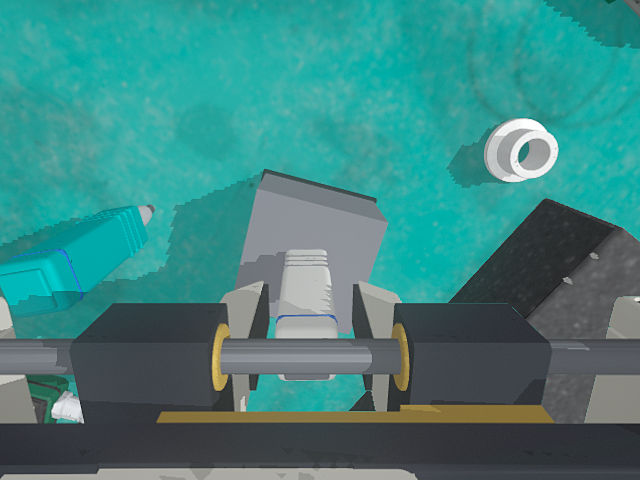

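Call:
send_rows --grip_force 30 --motion '[{"hand": -0.8, "slide": [2, -1, -1], "spin": 0}, {"hand": -0.8, "slide": [0, 0, 0], "spin": 0}, {"hand": -0.8, "slide": [0, 0, 0], "spin": 0}, {"hand": -0.8, "slide": [0, 0, 0], "spin": 0}]'

```text
time: 15.35
tool_pos: [0.4924, -0.2159, 0.0868]
tool_rot: [0.397, 1.537, -1.109]
contact_force: [-0.5, -0.3, -0.7]
opening: 0.0218
```

```bash
python3 g.py 0.4925 -0.2157 0.086 0.065
```

```text
[ 0.0149 -0.03   -0.9994] [-0.5451  0.5048  1.6964 -0.0226  0.9123 -0.5965] [-0.5 -0.3 -0.7] 0.0218 15.35
cur [ 0.4924 -0.2159  0.0868] yaw 0.065 tilt 0.0335 n 1
[0.7, 0.1, -0.2] 0.0
```

```bash
python3 g.py 0.4924 -0.2159 0.207 0.065
```

```text
[ 0.0149 -0.03   -0.9994] [-0.5451  0.5048  1.6964 -0.0226  0.9123 -0.5965] [-0.5 -0.3 -0.7] 0.0218 15.35
cur [ 0.4924 -0.2159  0.0868] yaw 0.065 tilt 0.0335 n 3
[-40.1, 0.5, 1.2] 0.0
[-40.1, 0.5, 1.2] 0.0
[-40.1, 0.5, 1.2] 0.0
```

Call:
send_rows --motion '[{"hand": -0.8, "slide": [-15, 0.2, 0.5], "spin": 0}, {"hand": -0.8, "slide": [-25, 0.3, 0.8], "spin": 0}, {"hand": -0.8, "slide": [-40, 0.5, 1.2], "spin": 0}, {"hand": -0.8, "slide": [-40, 0.5, 1.2], "spin": 0}, {"hand": -0.8, "slide": [0, 0, 0], "spin": 0}]'

```text
time: 15.85
tool_pos: [0.4911, -0.2152, 0.2084]
tool_rot: [0.27, 1.543, -1.236]
contact_force: [-0.8, -1.3, -1.6]
opening: 0.0216
```

```bash
python3 k.py; python3 d.py w13 probe; python3 g.py 0.5105 0.2126 0.22 0.065
```

```text
[ 0.4911 -0.2152  0.2084] [-0.5454  0.3669  1.5397 -0.0188  1.2137 -0.6038] [-0.003  0.049  0.086  0.    -0.043  0.001] [  0.1 -44.3 -24.1  -0.    1.   -0. ]
[ 0.4899 -0.2144  0.2056] [-0.5455  0.3694  1.544  -0.0187  1.2115 -0.6037] [-0.002  0.046  0.078 -0.003 -0.031  0.002] [  0.  -46.8 -26.   -0.    0.2  -0. ]
[ 0.4888 -0.2138  0.2036] [-0.5455  0.3715  1.5469 -0.0188  1.2106 -0.6037] [ 0.001  0.034  0.043 -0.    -0.008  0.001] [  0.  -47.  -26.   -0.    0.1  -0. ]
[ 0.4882 -0.2135  0.2023] [-0.5455  0.3728  1.5484 -0.0188  1.2104 -0.6037] [ 0.     0.021  0.019  0.001 -0.001 -0.   ] [  0.  -46.6 -25.5  -0.    0.   -0. ]
[ 0.48793771 -0.21334573  0.20152769] [-0.1761016   1.55136025 -1.68211601]
probe 0.78 [311. 304.] 0.2443 0.2433 [ 489.1 -212.9] [21.6 23. ] 4.8
probe 0.64 [174. 204.] 0.1179 0.1168 [ 392.4 -202.5] [21.7 22. ] 13.8
[-0.0021 -0.0193 -0.9998] [-0.5455  0.3741  1.5486 -0.0188  1.2107 -0.6037] [ 0.2  0.5 -1.5] 0.0217 16.15
cur [ 0.488  -0.2134  0.2016] yaw 0.065 tilt 0.0194 n 10
[-2.7, 5.0, -42.3] -0.0
[-2.7, 5.0, -42.3] -0.0
[-2.7, 5.0, -42.3] -0.0
[-2.7, 5.0, -42.3] -0.0
[-2.7, 5.0, -42.3] -0.0
[-2.7, 5.0, -42.3] -0.0
[-2.7, 5.0, -42.3] -0.0
[-2.7, 5.0, -42.3] -0.0
[-2.7, 5.0, -42.3] -0.0
[-2.7, 5.0, -42.3] -0.0
```

View pics/w13.png

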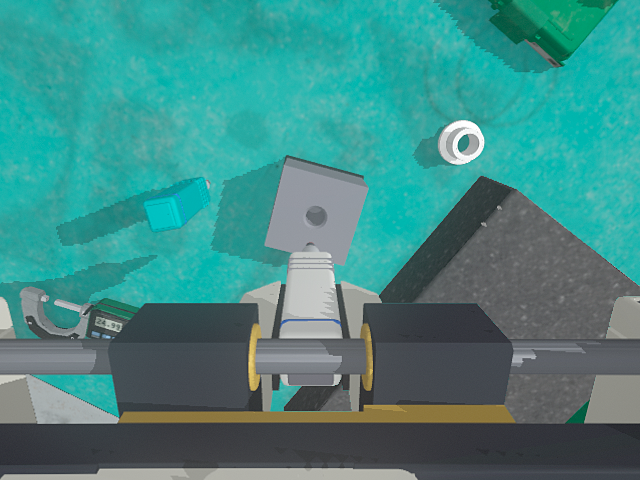

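Call:
send_rows --motion '[{"hand": -0.8, "slide": [-3, 5, -42], "spin": 0}, {"hand": -0.8, "slide": [-3, 5, -42], "spin": 0}, {"hand": -0.8, "slide": [-3, 5, -42], "spin": 0}, {"hand": -0.8, "slide": [-3, 5, -42], "spin": 0}, {"hand": -0.8, "slide": [-3, 5, -42], "spin": 0}, {"hand": -0.8, "slide": [-3, 5, -42], "spin": 0}, {"hand": -0.8, "slide": [-2, 5, -42], "spin": 0}]'

```text
time: 16.85
tool_pos: [0.5021, 0.0877, 0.2072]
tool_rot: [-0.846, 1.546, -2.362]
contact_force: [-0.1, -0.7, -1.2]
opening: 0.022
```

```bash
python3 g.py 0.5105 0.2126 0.19 0.065
```

```text
[-0.0174 -0.0172 -0.9997] [ 0.0329  0.3427  1.58   -0.0176  1.2369 -0.0151] [-0.1 -0.7 -1.2] 0.022 16.85
cur [0.5021 0.0877 0.2072] yaw 0.054 tilt 0.0245 n 3
[5.0, 5.1, -41.5] -0.004
[5.0, 5.3, -41.5] -0.004
[5.0, 5.5, -41.5] -0.004
```

Call:
send_rows --motion '[{"hand": -0.8, "slide": [5, 4, -35], "spin": -0.004}, {"hand": -0.8, "slide": [5, 4, -30], "spin": -0.004}, {"hand": -0.8, "slide": [3, 2, -12], "spin": 0}]'

```text
time: 17.15
tool_pos: [0.5057, 0.1717, 0.1894]
tool_rot: [-0.975, 1.543, -2.48]
contact_force: [0.5, -0.4, -0.8]
opening: 0.0219
```

```bash
python3 k.py; python3 d.py w14 probe plate holder; python3 m.py; python3 g.py 0.5105 0.2126 0.15 0.065; python3 - <<'E'
from h import *
p=cam('scene'); a=p['pixels']; print(proj(p,[0.5105,0.2126,0.06])); cv2.imwrite('pics/s14.png',cv2.resize(a[200:380,180:400],None,fx=3,fy=3,interpolation=cv2.INTER_CUBIC))
E
```

```text
[0.5057 0.1717 0.1894] [ 0.1913  0.406   1.5347 -0.0134  1.2256  0.1294] [ 0.214  0.128 -0.076 -0.018 -0.024  0.213] [ -0.1 -47.1 -24.    0.2   0.1  -0. ]
[0.5056 0.1723 0.1888] [ 0.1921  0.407   1.5349 -0.0128  1.2252  0.1298] [-0.058 -0.023  0.023 -0.021  0.017 -0.056] [ -2.1 -48.7 -24.4  -0.6   0.4  -0. ]
[0.5057 0.1704 0.1893] [ 0.1893  0.4058  1.5354 -0.014   1.226   0.1277] [-0.05  -0.024  0.004 -0.019  0.01  -0.026] [  1.5 -46.1 -24.3   0.3   0.    0.3]
[0.5061 0.1691 0.1899] [ 0.1872  0.4047  1.5354 -0.0147  1.2262  0.1269] [-0.035 -0.021 -0.003 -0.007  0.006 -0.005] [  1.4 -45.7 -24.    0.2   0.1   0.1]
[0.5066011  0.16800961 0.19075954] [-0.90784052  1.54393716 -2.41563544]
probe 0.7 [311. 303.] 0.233 0.232 [508.2 168.7] [21.5 22.5] 4.9
plate 0.98 [323. 180.] 0.06 0.0591 [512.  196.3] [14.  63.8] 5.0
holder 0.95 [313. 174.] 0.0301 0.0291 [511.1 195.8] [ 60.2 110.2] 4.8
holder 0.7 [117. 272.] 0.0396 0.0388 [342.3  62.8] [ 81.8 147. ] 2.3
[np.float64(321.0), np.float64(163.5)] [315 157  13  14 107] [[0.5103 0.2124 0.06  ]]
[-0.019  -0.0172 -0.9997] [ 0.1847  0.4025  1.5346 -0.0142  1.2263  0.1275] [-1.2 -0.5 -1.5] 0.022 17.6
cur [0.5069 0.1681 0.1913] yaw 0.062 tilt 0.0256 n 2
[20.2, 3.6, -22.4] -0.001
[20.2, 3.6, -22.4] -0.001
[[274.01774381 305.1467601 ]]
```

View pics/w14.png

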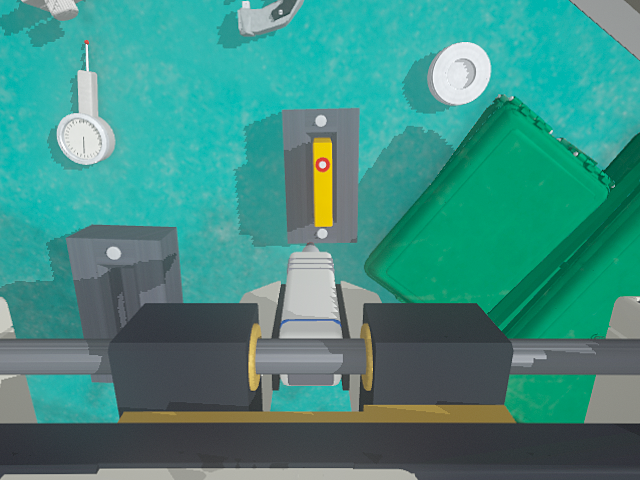

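View pics/s14.png

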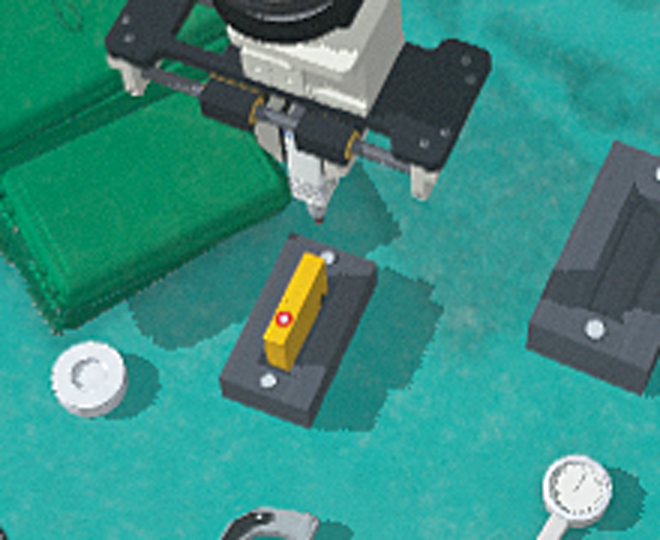

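```bash
cat > tip.py <<'E'
from h import *
import sys
Rg=R.from_euler('xyz',[0.397,1.537,-1.109]).as_matrix()
tl=Rg.T@(np.array([.4924,-.2156,.013])-np.array([.4924,-.2159,.0868])); ax=Rg.T@[0,0,1]
s=observe(); T=Ttool(s); tip=T[:3,3]+T[:3,:3]@tl; a=T[:3,:3]@ax
print('tip pred',tip.round(4),'probe axis',a.round(4),s['contact_force'].round(1),s['opening'])
p=cam('scene'); print('proj tip',proj(p,tip).round(1))
im=p['pixels']; u,v=proj(p,tip)[0].astype(int); hsv=cv2.cvtColor(im,cv2.COLOR_BGR2HSV)
m=((hsv[...,0]<12)|(hsv[...,0]>165))&(hsv[...,1]>90)&(hsv[...,2]>50)
w=np.zeros_like(m); w[v-25:v+25,u-25:u+25]=1; m&=w
n,l,st,c=cv2.connectedComponentsWithStats(m.astype(np.uint8))
for i in range(1,n):
    if st[i,4]>3: print(st[i],c[i].round(1),'at tip ball z',at_z(p,[c[i]],tip[2]+.003).round(4))
cv2.imwrite(f'pics/{sys.argv[1]}.png',cv2.resize(im[v-40:v+40,u-50:u+50],None,fx=7,fy=7,interpolation=cv2.INTER_CUBIC))
E
python3 tip.py t1
```

```text
tip pred [0.5043 0.1695 0.1176] probe axis [ 0.0339 -0.0132  0.9993] [ 0.  -0.1 -1. ] 0.022088693431402406
proj tip [[286.7 273.1]]
```

View pics/t1.png

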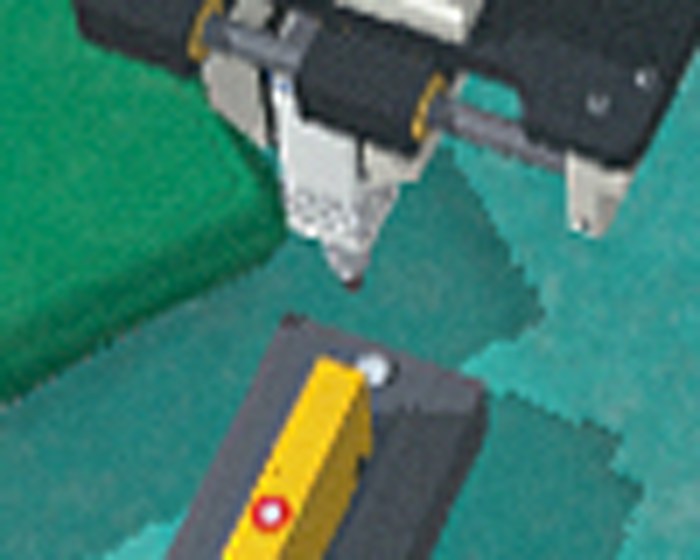

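```bash
cat > go.py <<'E'
from h import *
import sys
Rg=R.from_euler('xyz',[0.397,1.537,-1.109]).as_matrix()
tl=Rg.T@(np.array([.4924,-.2156,.013])-np.array([.4924,-.2159,.0868]))
T=Ttool(observe()); tip=T[:3,3]+T[:3,:3]@tl; print(tip.round(4),(T[:3,:3]@Rg.T@[0,0,1]).round(3))
plan(T[:3,3]+np.array([float(x) for x in sys.argv[1:4]])-tip,0.06)
E
python3 go.py 0.5103 0.2125 0.085
```

```text
[0.5043 0.1697 0.1175] [ 0.034 -0.013  0.999]
cur [0.5068 0.1685 0.1913] yaw 0.063 tilt 0.0256 n 2
[15.8, 4.7, -21.4] 0.001
[15.8, 4.6, -21.4] 0.001
```

Call:
send_rows --motion '[{"hand": -0.8, "slide": [10, 3, -14], "spin": 0}, {"hand": -0.8, "slide": [10, 3, -14], "spin": 0}, {"hand": -0.8, "slide": [8, 2, -9], "spin": 0}, {"hand": -0.8, "slide": [2, 1, -4], "spin": 0}]'

```text
time: 18.1
tool_pos: [0.5132, 0.2123, 0.1579]
tool_rot: [-0.9, 1.546, -2.41]
contact_force: [0.4, -0.0, -1.6]
opening: 0.022
```

```bash
python3 k.py; python3 go.py 0.5103 0.2125 0.068
```

```text
[0.5132 0.2123 0.1579] [ 0.2608  0.4724  1.5201 -0.0123  1.1714  0.2048] [ 0.082  0.067 -0.046 -0.002 -0.022  0.073] [ -0.3 -49.5 -23.4   0.1  -0.   -0. ]
[0.5132 0.2126 0.1578] [ 0.2612  0.4727  1.5198 -0.0121  1.1715  0.2048] [-0.02  -0.023  0.003 -0.006  0.019 -0.021] [ -1.  -50.5 -23.5  -0.2   0.2   0. ]
[0.5134 0.212  0.1585] [ 0.2602  0.4715  1.5196 -0.0125  1.1722  0.2039] [-0.02  -0.022 -0.003 -0.009  0.01  -0.011] [  0.4 -48.5 -23.3   0.1   0.    0.1]
[0.5136 0.2114 0.1591] [ 0.2593  0.4705  1.5194 -0.0128  1.1725  0.2036] [-0.015 -0.017 -0.003 -0.003  0.003 -0.004] [  0.5 -48.2 -23.2   0.1   0.1   0. ]
[0.5116 0.2124 0.0858] [ 0.031 -0.014  0.999]
cur [0.5139 0.2111 0.1596] yaw 0.06 tilt 0.0232 n 1
[17.8, -1.0, -0.4] 0.0
```

Call:
send_rows --motion '[{"hand": -0.8, "slide": [7, -1, 0], "spin": 0}, {"hand": -0.8, "slide": [7, 0, 0], "spin": 0}, {"hand": -0.8, "slide": [4, 0, 0], "spin": 0}]'

```text
time: 18.6
tool_pos: [0.5132, 0.2101, 0.1417]
tool_rot: [-0.762, 1.55, -2.273]
contact_force: [0.5, -1.0, -1.8]
opening: 0.0219
```

```bash
python3 k.py; python3 tip.py t2; python3 go.py 0.5103 0.2125 0.055
```

```text
[0.5132 0.2101 0.1417] [ 0.2574  0.4856  1.5475 -0.0134  1.1258  0.2039] [-0.002  0.039  0.058 -0.001 -0.1   -0.001] [  0.1 -49.4 -23.    0.    0.2  -0. ]
[0.5129 0.21   0.141 ] [ 0.2573  0.4863  1.5482 -0.0134  1.1256  0.2039] [ 0.003 -0.004 -0.008  0.002  0.028  0.   ] [  0.2 -51.  -24.    0.    0.   -0. ]
[0.5129 0.21   0.1415] [ 0.2574  0.4859  1.5475 -0.0134  1.1266  0.2039] [ 0.003 -0.009 -0.017  0.001  0.014 -0.   ] [ -0.  -49.1 -22.7   0.   -0.   -0. ]
[0.5133 0.2102 0.142 ] [ 0.2574  0.4855  1.5466 -0.0133  1.127   0.204 ] [ 0.002 -0.008 -0.014 -0.001  0.004 -0.002] [ -0.  -48.7 -22.4   0.    0.1  -0. ]
tip pred [0.5114 0.2117 0.0685] probe axis [ 0.0282 -0.0144  0.9995] [ 0.6  0.3 -0.7] 0.02153939543969737
proj tip [[273.6 302.5]]
[272 303   6   6  18] [274.2 305.8] at tip ball z [[0.5063 0.2181 0.0715]]
[0.5115 0.2117 0.0687] [ 0.028 -0.014  1.   ]
cur [0.5135 0.2104 0.1424] yaw 0.059 tilt 0.0205 n 1
[13.7, -1.0, -1.0] -0.001
```

View pics/t2.png

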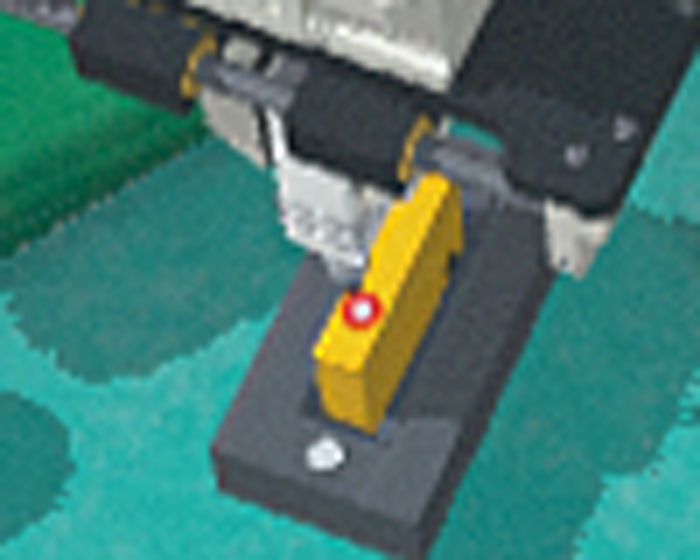

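The scene crop puts yellow where I'd expect the probe and right finger to hide it. I'll check depth and the wrist view before pressing.

```bash
cat > q.py <<'E'
from h import *
p=cam('scene'); u0,v0=273-50,302-40
for cu,cv in [(350,285),(340,265),(370,270),(362,310),(400,220),(440,200),(320,240),(280,150),(340,340),(410,205),(360,220)]:
    u,v=u0+cu/7,v0+cv/7; r=p['range_z'][int(round(v)),int(round(u))]; o,d=ray(p,[[round(u),round(v)]]); print((cu,cv),(round(u),round(v)),p['pixels'][int(round(v)),int(round(u))],(o+d*r).round(4))
cv2.imwrite('pics/t3.png',cv2.resize(p['pixels'][262:342,223:323],None,fx=8,fy=7,interpolation=cv2.INTER_NEAREST))
E
python3 q.py; python3 d.py w15 plate probe; python3 m.py
```

```text
(350, 285) (273, 303) [65 52 90] [[0.51   0.2154 0.0746]]
(340, 265) (272, 300) [134 130 124] [[0.5094 0.218  0.092 ]]
(370, 270) (276, 301) [ 24 202 244] [[0.5121 0.2025 0.0573]]
(362, 310) (275, 306) [252 239 227] [[0.5081 0.2133 0.0599]]
(400, 220) (280, 293) [ 16 198 239] [[0.5129 0.1855 0.0595]]
(440, 200) (286, 291) [ 29 105 128] [[0.506  0.1752 0.0556]]
(320, 240) (269, 296) [183 185 178] [[0.5113 0.2224 0.1142]]
(280, 150) (263, 283) [224 228 220] [[0.519  0.2233 0.1579]]
(340, 340) (272, 311) [ 23 200 240] [[0.5085 0.224  0.0584]]
(410, 205) (282, 291) [ 26 196 239] [[0.5117 0.18   0.059 ]]
(360, 220) (274, 293) [113 111 106] [[0.5014 0.22   0.1303]]
[0.51360828 0.21043746 0.14256537] [-0.73426035  1.55053893 -2.24539213]
plate 0.64 [304. 226.] 0.0599 0.0591 [510.  216.1] [13.7 24.8] 3.7
plate 0.25 [293. 208.] 0.03 0.0291 [510.  208.8] [60.1 84.8] 4.7
probe 0.76 [311. 304.] 0.1851 0.1841 [515.2 210.6] [21.9 22.4] 2.9
[np.float64(305.5), np.float64(239.0)] [298 232  16  15 116] [[0.5102 0.2126 0.06  ]]
```

View pics/w15.png

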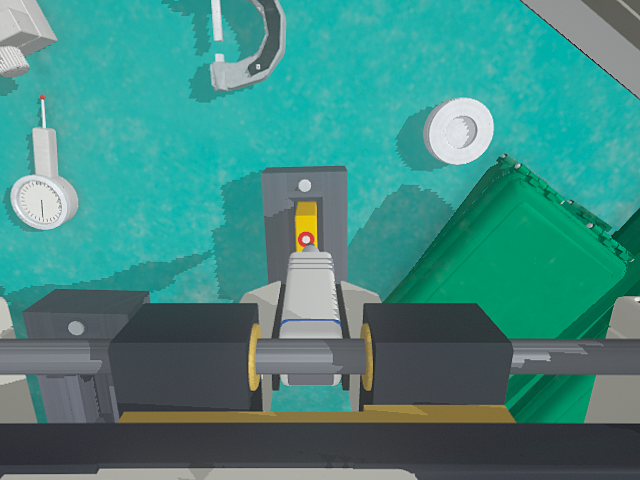

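View pics/t3.png

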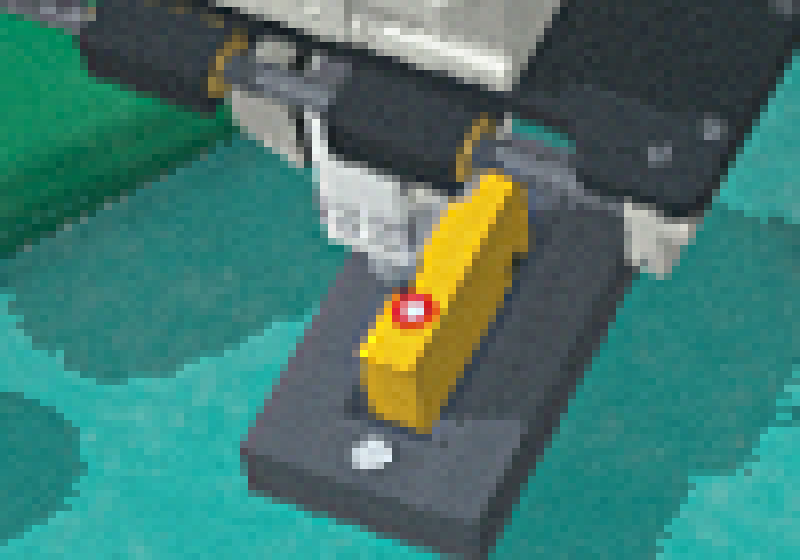

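Call:
send_rows --motion '[{"hand": -0.8, "slide": [3, -0.7, -1], "spin": 0}, {"hand": -0.8, "slide": [3, -0.5, 0], "spin": 0}, {"hand": -0.8, "slide": [2, 0, 0], "spin": 0}]'

```text
time: 19.4
tool_pos: [0.5122, 0.2115, 0.1343]
tool_rot: [-0.713, 1.551, -2.224]
contact_force: [0.0, -0.4, -1.5]
opening: 0.0223
```

```bash
python3 k.py; python3 go.py 0.5103 0.2125 0.055; python3 g.py
```

```text
[0.5122 0.2115 0.1343] [ 0.2602  0.4922  1.5591 -0.0134  1.1059  0.2065] [ 0.     0.024  0.027  0.001 -0.053  0.   ] [  0.  -49.4 -22.6   0.    0.1   0. ]
[0.5121 0.2114 0.1339] [ 0.2602  0.4926  1.5595 -0.0134  1.1057  0.2065] [-0.002 -0.001 -0.004 -0.     0.013  0.001] [  0.  -50.2 -23.1   0.    0.1  -0. ]
[0.5121 0.2114 0.1342] [ 0.2601  0.4924  1.5591 -0.0135  1.1063  0.2065] [ 0.    -0.004 -0.009 -0.001  0.007 -0.001] [  0.  -49.2 -22.4   0.    0.    0. ]
[0.5123 0.2114 0.1344] [ 0.2601  0.4922  1.5587 -0.0134  1.1064  0.2064] [-0.    -0.005 -0.005 -0.     0.002 -0.001] [  0.  -49.  -22.3   0.    0.1  -0. ]
[0.5104 0.2128 0.0608] [ 0.027 -0.015  1.   ]
cur [0.5124 0.2115 0.1346] yaw 0.06 tilt 0.0196 n 1
[5.8, -0.1, 0.2] -0.0
[-0.0118 -0.0156 -0.9998] [ 0.2601  0.4921  1.5585 -0.0135  1.1065  0.2065] [ 0.1 -0.6 -2.5] 0.0218 19.6
```

Call:
send_rows --motion '[{"hand": -0.8, "slide": [2, 0, 0], "spin": 0}, {"hand": -0.8, "slide": [2, 0, 0], "spin": 0}, {"hand": -0.8, "slide": [1.5, 0, 0], "spin": 0}]'

```text
time: 19.9
tool_pos: [0.5129, 0.2116, 0.1296]
tool_rot: [-0.649, 1.553, -2.16]
contact_force: [-1.4, 0.1, 1.4]
opening: 0.0216
```

```bash
python3 k.py; for i in 1 2 3 ; do python3 go.py 0.5103 0.2125 0.055; python3 g.py;  python3 k.py|tail -1; done
```

```text
[0.5129 0.2116 0.1296] [ 0.26    0.4975  1.5645 -0.0134  1.0931  0.2066] [-0.     0.014  0.015  0.002 -0.037 -0.   ] [ -0.1 -47.6 -21.6  -0.   -0.1  -0. ]
[0.5128 0.2115 0.1295] [ 0.26    0.4977  1.5647 -0.0134  1.0929  0.2065] [ 0.001 -0.001 -0.003 -0.     0.008 -0.001] [ -0.2 -48.  -21.8  -0.1  -0.1  -0. ]
[0.5129 0.2115 0.1296] [ 0.2599  0.4976  1.5645 -0.0134  1.0932  0.2065] [ 0.001 -0.003 -0.003 -0.001  0.007  0.001] [ -0.2 -47.4 -21.5  -0.   -0.1   0. ]
[0.5129 0.2116 0.1297] [ 0.26    0.4975  1.5644 -0.0134  1.0933  0.2065] [-0.    -0.003 -0.002  0.003  0.001  0.   ] [ -0.1 -47.4 -21.5  -0.   -0.1   0. ]
[0.5111 0.213  0.056 ] [ 0.025 -0.015  1.   ]
cur [0.5129 0.2116 0.1297] yaw 0.06 tilt 0.018 n 1
[1.0, -0.8, 0.4] -0.0
[-0.01   -0.015  -0.9998] [ 0.26    0.4974  1.5644 -0.0134  1.0933  0.2065] [-0.8  0.8  2. ] 0.0218 20.1
[0.5129 0.2115 0.1297] [ 0.26    0.4975  1.5645 -0.0134  1.0933  0.2065] [ 0.     0.001 -0.001  0.001  0.001  0.001] [ -0.2 -47.5 -21.5  -0.1  -0.1  -0. ]
[0.511  0.213  0.0559] [ 0.025 -0.015  1.   ]
cur [0.5129 0.2116 0.1297] yaw 0.06 tilt 0.0181 n 1
[0.9, -0.8, 0.4] -0.0
[-0.0101 -0.015  -0.9998] [ 0.26    0.4975  1.5645 -0.0134  1.0933  0.2065] [-0.3 -0.2  1.6] 0.0219 20.3
[0.5128 0.2116 0.1296] [ 0.26    0.4976  1.5645 -0.0134  1.0933  0.2065] [-0.     0.001  0.004  0.001 -0.001  0.   ] [ -0.2 -47.5 -21.5  -0.1  -0.1  -0. ]
[0.511  0.213  0.0558] [ 0.025 -0.015  1.   ]
cur [0.5129 0.2115 0.1296] yaw 0.06 tilt 0.0182 n 1
[0.8, -0.7, 0.4] -0.0
[-0.0103 -0.0151 -0.9998] [ 0.2599  0.4976  1.5645 -0.0134  1.0933  0.2065] [0.1 0.5 1.1] 0.0216 20.5
[0.5128 0.2115 0.1295] [ 0.2599  0.4977  1.5646 -0.0134  1.0933  0.2065] [ 0.    -0.    -0.001 -0.001 -0.     0.001] [ -0.2 -47.5 -21.5  -0.1  -0.1  -0. ]
```

Call:
send_rows --motion '[{"hand": -0.8, "slide": [1.5, -0.4, 0], "spin": 0}]'

```text
time: 20.8
tool_pos: [0.5126, 0.2115, 0.1282]
tool_rot: [-0.639, 1.553, -2.15]
contact_force: [-0.1, 0.4, 2.8]
opening: 0.0219
```

```bash
python3 - <<'E'
from h import *
f=[]
for i in range(12):
    f.append(observe()['contact_force']); vision.read_camera('top')
s=observe(); print(np.mean(f,0),np.std(f,0),s['tool_pos'],s['qvel'].round(3))
E
python3 go.py 0.5103 0.2125 0.055; python3 tip.py t4; python3 d.py w16 plate; python3 m.py
```

```text
[0.07636541 0.34569789 2.66260572] [0.45659858 0.32218124 0.58692957] [0.5125296  0.21151582 0.12807707] [-0.001  0.002 -0.    -0.002 -0.    -0.001]
[0.5107 0.2129 0.0543] [ 0.025 -0.015  1.   ]
cur [0.5125 0.2115 0.1281] yaw 0.06 tilt 0.0181 n 1
[-0.7, -0.4, 0.4] -0.0
tip pred [0.5107 0.2129 0.0543] probe axis [ 0.025  -0.0153  0.9996] [0.9 0.3 2.2] 0.021859705935158184
proj tip [[274.  306.6]]
[272 304   6   5  13] [274.8 306.5] at tip ball z [[0.5087 0.2133 0.0573]]
[0.51248967 0.21149951 0.12804991] [-0.65428186  1.55265781 -2.16540892]
plate 0.57 [305. 230.] 0.0597 0.0591 [509.9 219.6] [13.9 17.9] 6.5
plate 0.18 [311. 303.] 0.1708 0.1697 [514.1 211.8] [21.5 22.5] 3.2
[np.float64(305.5), np.float64(245.5)] [298 241  16  10  66] [[0.5096 0.2144 0.06  ]]
```

View pics/t4.png

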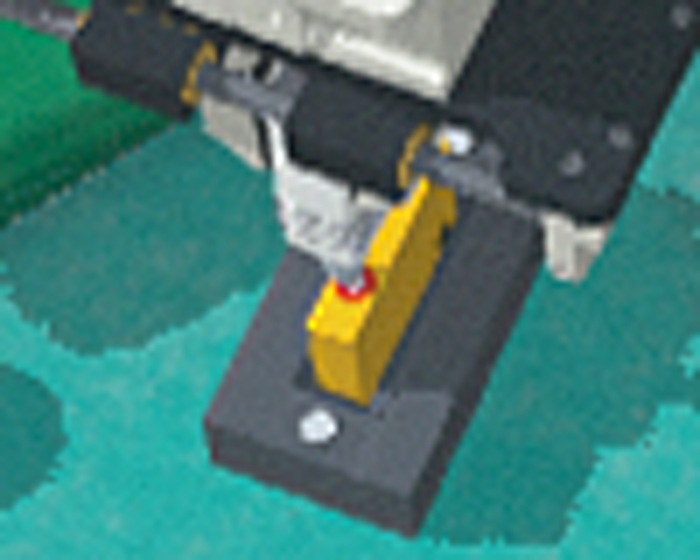

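View pics/w16.png

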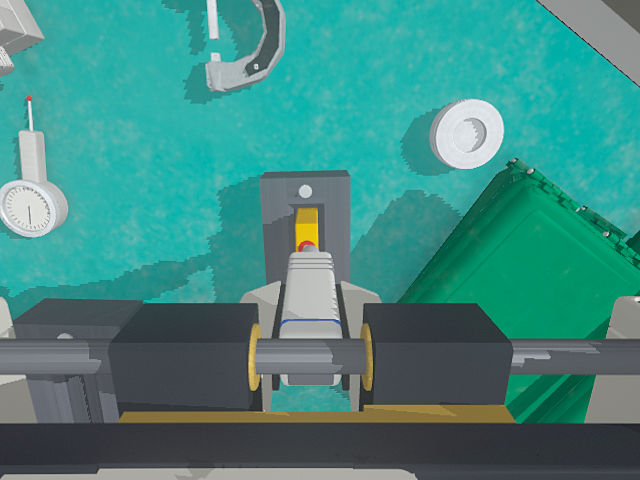

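```bash
python3 -c "
from h import *
print(job.hand_in())"
```

```text
the job is handed in; nothing more can be done
None
```

I put the plate in the smaller holder, released it, and handed in with the probe held on the mark, its tip pressed in about half way. The system gave no verdict.

- **Plate:** I lowered it edgewise into the slot, mark up, and let go. After release, the wrist camera put its upper edge 59–60 mm above the bench, and its centre within about 1 mm of the slot centre.
- **Probe:** I gripped the white probe across its flats (30 N grip setting), lifted it straight out of its stand, and brought it down on the mark.
- **Tip position:** The tip, worked out from the grasp, was at (0.5107, 0.2129). The mark was measured earlier at (0.5103, 0.2125), so they are within about 1 mm. The probe leans about 0.03 rad.
- **Press:** The mean vertical force was +2.7 N, against about −1.3 N while only carrying the probe. That makes about 4 N, or 5 mm of travel. The arm's pose gives 5.7 mm. The arm was at rest, about 21 s into the 64 s allowed.

Three checks disagreed or were incomplete:
- At the end the scene camera's red blob sat about 2 mm from the predicted tip, because it mixes the tip with the red ring.
- The last wrist-camera readings of the mark and plate came from partly hidden views, so I relied on the earlier clear ones.
- In one scene crop the plate looked as if it was in front of the probe. Depth readings showed it was only perspective.

I did not move the ring gauge, micrometer or bush, and nothing suggested contact with them, but I did not re-measure their positions at the end.

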